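# Hole saws back into their trays

### The arm

A 6-joint arm with a two-finger parallel gripper is mounted at the origin on the work surface. World frame = base frame: x ahead of the robot, y to its left, z up, the work surface at z = 0. Lengths are in m, angles in rad, forces in N, time in s.
With the tool pointing down it reaches from about 0.4 to 0.825 m from the base axis. Payload 7 kg.
Tool frame: the origin (TCP) lies between the finger pads; the fingertips stand 11 mm ahead of it and the grasp point (between the pads) lies 8 mm behind it; x points along the fingers, z is the direction in which the jaws open and shut, and the axes are right-handed (so a half turn about x gives the same grasp; the last joint's range is limited). The gripper opens to 88 mm and grips with 3 to 60 N. Pads are 19 mm wide; open, the fingers measure 130 mm over their backs; the gripper's body (78 mm by 193 mm) begins 47 mm behind the grasp point.
Start: joints at [-0.96, 0.359, 0.012, 0, -1.224, -0.288], TCP at [0.214, -0.64, 0.238] pointing down, gripper open.
Joint ranges: [-3.07, 3.07], [-1.43, 2.12], [-1.02, 1.25], [-3.03, 1.67], [-3.05, -0], [-3.03, 3.03]. Speed limits (rad/s): [2.39, 2.39, 3.01, 3.14, 3.14, 3.14].

### API

Orientations are given as [roll, pitch, yaw] about the fixed x, y, z axes, in that order (R = Rz(yaw) Ry(pitch) Rx(roll)).
In Python, from station import arm gives the robot as it stands.
- The arm moves only by the tool jog_arm, never from a script. Its argument "motion" is a list of rows, each an object of numbers: "dx", "dy", "dz": the shift along the tool's x, y, z in m; "twist": the turn about the tool's x in degrees. In form: [{"dx": .., "dy": .., "dz": .., "twist": ..}, ...]. A call has 1 to 20 rows; each row is the pose to reach, as a shift and turn from the pose commanded when the call began, along the tool's axes at that moment; what a row does not reach only later rows make up. A row lasts 1/12 s, in which the tool goes at most 41.7 mm and 7.16 degrees, less where a joint would pass 70% of its speed; a pose out of reach is approached as far as the arm can. A call with a gripper value outside its range is refused whole. "gripper" is the finger opening in m, from 0 to 0.0876, set as the call begins (left out, the last holds). The fingers move at their own pace and stop on an object; "newtons" is the grip in N (left out, the last holds). Time passes only in rows, so rows that repeat a pose let the fingers close. It gives the time, the measured TCP pose, the force and the opening at its end, in the units of the state.
- arm.get_state(): the state, without advancing time (a new reading comes with each control period).
- arm.grab_frame(name): name is "scene" or "top"; returns the picture (480x640x3 uint8, red, green, blue); there is no depth.
- arm.camera_model(name): a dict with "camera_matrix" (3x3 intrinsics, pixels), "k1" (the pictures are not rectified: a ray, as slopes to the right and down, at radius r is drawn at 1 + k1 r^2 times it, then the intrinsics apply), "eye" and "attitude" of the camera in the world. Camera axes: x right, y down, z forward; pixel columns grow to the right and rows downward; lengths in m; the calibration is good to about 2 mm. A picture is of the moment at which its call begins. camera_model takes no time and is no camera call.
- arm.job_done(): hands the job in, once; it reports no verdict.
The state is a dict: "t": time; "q": joint angles; "qd": joint speeds; "joint_efforts": joint torques, N m; "eef_pos": TCP position; "ee_rot": TCP orientation; "force": force on the tool from outside, world axes, zero at the start; "moment": the same for the moment, N m; "width": finger opening in m.
Only numpy, scipy, OpenCV 4.12 (cv2) and the standard library are available. Lean on these libraries where they do the work, as an engineer would, in place of code of your own. Each camera call takes 0.05 s, during which the arm holds its last target.

### The job

Put the four hole saws away: each one into the square wooden tray of its own size, the smallest saw in the smallest tray and so on up to the largest, set down inside the walls, standing flat on the tray floor with its teeth down. Leave the glue jar and the roll of tape standing where they are.

Things in the scene. Friction and masses are not known exactly. Their poses are not given: they have to be found in the camera images.
- hole_saw_28_mid (a point): The smallest hole saw: a loose round steel cup-shaped saw, 28 mm in diameter, standing teeth down with its closed end up. The straight cup is 50 mm tall, with a dark round hub (18 mm across, 8 mm tall) on top: 58 mm overall. The point is on its axis, 29 mm above its toothed rim; z is its axis, up. Any yaw; 80 g nominal (0.8 to 1.25 times that).
- hole_saw_40_mid (a point): The second smallest hole saw: a loose round steel cup-shaped saw, 40 mm in diameter, standing teeth down with its closed end up. The straight cup is 50 mm tall, with a dark round hub (18 mm across, 8 mm tall) on top: 58 mm overall. The point is on its axis, 29 mm above its toothed rim; z is its axis, up. Any yaw; 130 g nominal (0.8 to 1.25 times that).
- hole_saw_52_mid (a point): The second largest hole saw: a loose round steel cup-shaped saw, 52 mm in diameter, standing teeth down with its closed end up. The straight cup is 50 mm tall, with a dark round hub (18 mm across, 8 mm tall) on top: 58 mm overall. The point is on its axis, 29 mm above its toothed rim; z is its axis, up. Any yaw; 190 g nominal (0.8 to 1.25 times that).
- hole_saw_64_mid (a point): The largest hole saw: a loose round steel cup-shaped saw, 64 mm in diameter, standing teeth down with its closed end up. The straight cup is 50 mm tall, with a dark round hub (18 mm across, 8 mm tall) on top: 58 mm overall. The point is on its axis, 29 mm above its toothed rim; z is its axis, up. Any yaw; 260 g nominal (0.8 to 1.25 times that).
- tray_28: The smallest of four low square wooden trays, for the 28 mm hole saw: 60 mm square outside, 50 mm square inside, walls 5 mm thick and 14 mm high overall, floor 5 mm thick. Fixed to the bench. Origin at the centre of its underside, on the bench; x and y along its sides, z up.
- tray_40: The second smallest of four low square wooden trays, for the 40 mm hole saw: 72 mm square outside, 62 mm square inside, walls 5 mm thick and 14 mm high overall, floor 5 mm thick. Fixed to the bench. Origin at the centre of its underside, on the bench; x and y along its sides, z up.
- tray_52: The second largest of four low square wooden trays, for the 52 mm hole saw: 84 mm square outside, 74 mm square inside, walls 5 mm thick and 14 mm high overall, floor 5 mm thick. Fixed to the bench. Origin at the centre of its underside, on the bench; x and y along its sides, z up.
- tray_64: The largest of four low square wooden trays, for the 64 mm hole saw: 96 mm square outside, 86 mm square inside, walls 5 mm thick and 14 mm high overall, floor 5 mm thick. Fixed to the bench. Origin at the centre of its underside, on the bench; x and y along its sides, z up.
- jar_mid (a point): A closed amber glue jar with a black cap, 64 mm in diameter, 75 mm tall, standing loose: to be left alone. The point is on its axis, half-way up.
- tape_mid (a point): A roll of cream tape lying flat, 90 mm outside and 72 mm inside diameter, 40 mm tall, loose: to be left alone. The point is on its axis, half-way up.
There are look-alikes about, which are no part of the job. Leave any black or orange look-alike of the tray_64 alone.

How it is judged:
By the outcome, as a careful person would: the job done as asked, in the order asked, and still so for the second after the job is handed in, with the robot touching nothing.
It also fails if it takes over 96 s, if anything falls off the work surface, if the arm or the gripper's body presses on something with over 40 N, if the wrist force passes 120 N, or if a joint passes its speed limit or range.

## Working session

There is one attempt and no reset: what is moved stays moved. The work goes in short steps, Python scripts to look and compute and a tool call to move; the robot and the scene stay as the last step left them, time stands still between calls to the robot, and variables do not carry over. Pictures are saved under pics/ and viewed, and the job is handed in when it is done.

Besides the shell and the picture viewer there is one more tool, called after "Call:" as name(argument=value, ...), one argument or row to a line, values as JSON. jog_arm: Moves the arm, as the interface text tells. Its arguments: {"type":"object","properties":{"motion":{"type":"array"},"gripper":{"type":"number"},"newtons":{"type":"number"}},"required":["motion"]}

```bash
mkdir -p pics; python3 - <<'E'
from station import arm
import cv2,json
for n in("scene","top"):
    f=arm.grab_frame(n); cv2.imwrite(f"pics/{n}0.png",f[:,:,::-1]); print(n,arm.camera_model(n))
print(arm.get_state())
E
```

```text
scene {'camera_matrix': array([[589.94667867,   0.        , 324.23686963],
       [  0.        , 589.94667867, 245.54767846],
       [  0.        ,   0.        ,   1.        ]]), 'k1': -0.023764645755491805, 'eye': array([1.28010073, 0.54250729, 0.75911947]), 'attitude': array([-2.17439257,  0.0159164 ,  2.18181981])}
top {'camera_matrix': array([[615.35834975,   0.        , 313.57573814],
       [  0.        , 615.35834975, 244.09501938],
       [  0.        ,   0.        ,   1.        ]]), 'k1': -0.014707032053795725, 'eye': array([ 0.2583227 , -0.06808018,  1.52937674]), 'attitude': array([-3.00396164,  0.01351142, -1.5956187 ])}
{'t': 0.1, 'q': array([-9.59905277e-01,  3.59308755e-01,  1.11166965e-02, -2.94737003e-04,
       -1.22412635e+00, -2.88112831e-01]), 'qd': array([ 0.0010787 , -0.00252809,  0.00162724,  0.00023935,  0.00015065,
        0.00114435]), 'joint_efforts': array([-5.79594744e-04, -5.84161949e+01,  2.93751544e+01,  7.01551616e+00,
        1.02000881e-02, -6.11852806e-05]), 'eef_pos': array([ 0.21394182, -0.63972718,  0.23670837]), 'ee_rot': array([0.10806486, 1.56924922, 2.00153905]), 'force': array([ 0.03351318, -0.16539222, -0.57383248]), 'moment': array([-0.00726007,  0.0572883 ,  0.02536988]), 'width': 0.08733568784312001}
```

View pics/top0.png

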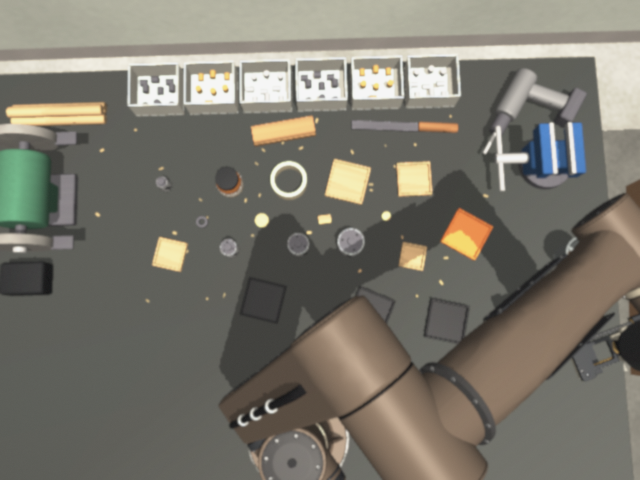

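View pics/scene0.png

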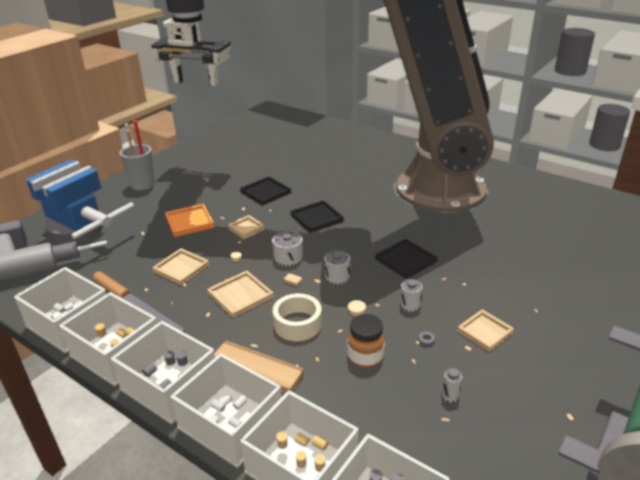

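```bash
cat > h.py <<'E'
import numpy as np,cv2
from scipy.spatial.transform import Rotation as R
from station import arm
def cam(n):
    m=arm.camera_model(n); return m['camera_matrix'],m['k1'],np.array(m['eye']),R.from_euler('xyz',m['attitude']).as_matrix()
def pix2w(n,uv,z):
    K,k1,e,Rm=cam(n); uv=np.atleast_2d(np.float64(uv))
    # radial model x*(1+k1 r2)
    s=cv2.undistortPoints(uv.reshape(-1,1,2),K,np.array([k1,0,0,0.])).reshape(-1,2)
    d=np.c_[s,np.ones(len(s))]@Rm.T
    return e+d*((z-e[2])/d[:,2])[:,None]
def w2pix(n,P):
    K,k1,e,Rm=cam(n); P=np.atleast_2d(np.float64(P))
    p=(P-e)@Rm; return cv2.projectPoints(p.reshape(-1,1,3),np.zeros(3),np.zeros(3),K,np.array([k1,0,0,0.]))[0].reshape(-1,2)
E
python3 - <<'E'
from h import *
f=cv2.imread('pics/top0.png')
hsv=cv2.cvtColor(f,cv2.COLOR_BGR2HSV)
m=((hsv[...,0]>8)&(hsv[...,0]<32)&(hsv[...,1]>60)&(hsv[...,2]>90)).astype(np.uint8)
m[:, 445:]=0
cs,_=cv2.findContours(m,cv2.RETR_EXTERNAL,cv2.CHAIN_APPROX_NONE)
for c in cs:
    if cv2.contourArea(c)>300:
        w=pix2w('top',c.reshape(-1,2),0.014)[:,:2]
        r=cv2.minAreaRect(w.astype(np.float32)*1000)
        print(c.reshape(-1,2).mean(0),r)
for n,u in dict(a=(350,236),b=(298,240),c=(228,244),d=(162,180)).items(): print(n,pix2w('top',u,.058))
cv2.imwrite('pics/c1.png',cv2.resize(f[210:290,200:440],None,fx=3.3,fy=3.3,interpolation=cv2.INTER_CUBIC))
cv2.imwrite('pics/c2.png',cv2.resize(f[150:280,140:260],None,fx=4.5,fy=4.5,interpolation=cv2.INTER_CUBIC))
g=cv2.imread('pics/scene0.png')
cv2.imwrite('pics/c3.png',cv2.resize(g[180:420,230:530],None,fx=2.5,fy=2.5,interpolation=cv2.INTER_CUBIC))
E
```

```text
[373.63764045 399.21207865] ((82.90656280517578, -195.41116333007812), (472.54266357421875, 303.60546875), 44.021305084228516)
[412.45833333 255.90625   ] ((432.92181396484375, -296.6986389160156), (64.53093719482422, 66.370361328125), 77.80923461914062)
[169.52631579 253.9122807 ] ((453.466552734375, 304.685302734375), (82.84468841552734, 78.33427429199219), 75.60099029541016)
[413.59701493 178.46268657] ((629.4537353515625, -307.0010681152344), (91.14911651611328, 95.10294342041016), 1.678192377090454)
[348.56129032 181.33548387] ((625.0403442382812, -147.84706115722656), (112.78105926513672, 103.36895751953125), 74.20453643798828)
[284.26190476 129.86904762] ((762.1744384765625, 12.038856506347656), (64.65049743652344, 176.29193115234375), 8.69513988494873)
[ 57.76754386 113.51754386] ((826.0414428710938, 606.2310791015625), (265.1728820800781, 62.7861328125), 89.90375518798828)
a [[ 0.47996181 -0.14175755  0.058     ]]
b [[ 0.47356245 -0.01587124  0.058     ]]
c [[0.46832622 0.15372401 0.058     ]]
d [[0.63168457 0.31563811 0.058     ]]
```

View pics/c1.png

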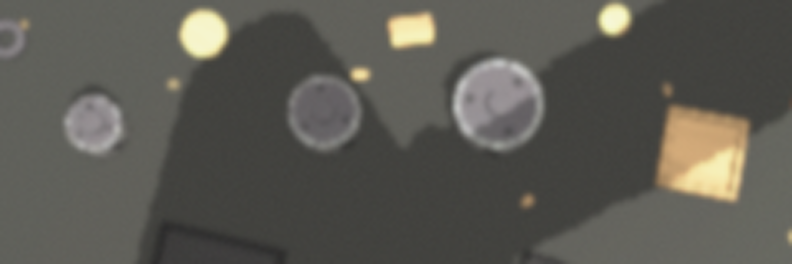

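View pics/c2.png

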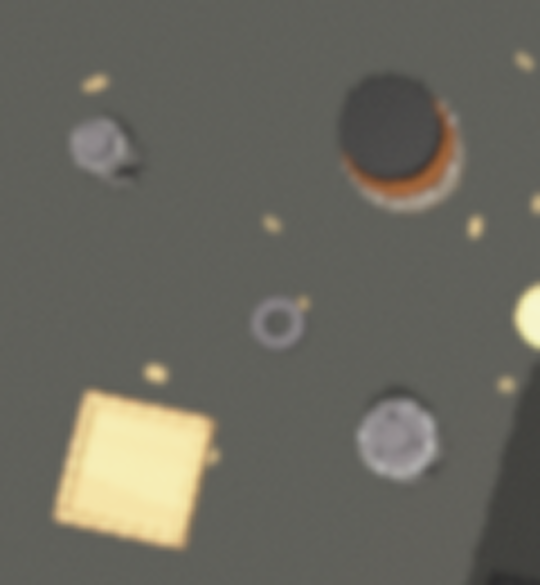

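View pics/c3.png

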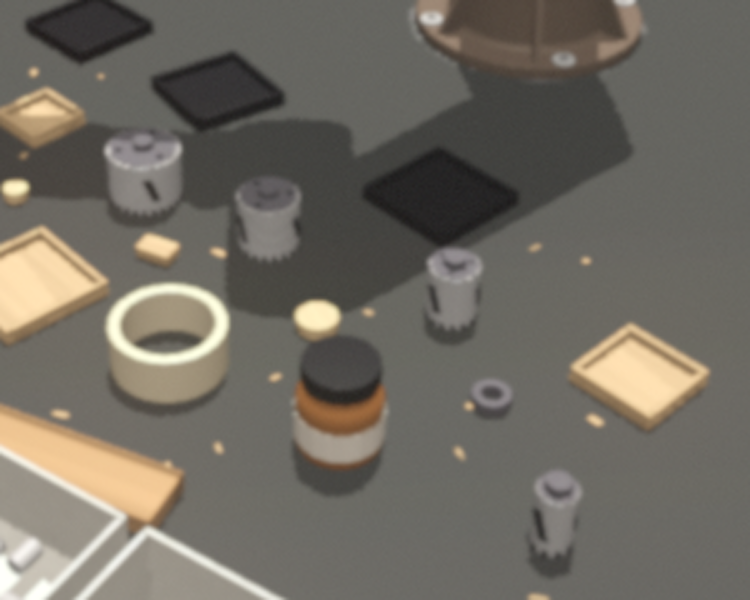

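```bash
cat > ov.py <<'E'
from h import *
import json
def circ(x,y,r,z): 
    t=np.linspace(0,2*np.pi,60); return np.c_[x+r*np.cos(t),y+r*np.sin(t),0*t+z]
def sq(x,y,s,yaw,z):
    p=np.array([[1,1],[-1,1],[-1,-1],[1,-1],[1,1]])*s/2; c,n=np.cos(yaw),np.sin(yaw)
    p=p@np.array([[c,n],[-n,c]]); return np.c_[p+[x,y],np.full(5,z)]
def draw(n,img,saws,trays,box,f,out):
    x0,y0,x1,y1=box
    im=cv2.resize(img[y0:y1,x0:x1],None,fx=f,fy=f,interpolation=cv2.INTER_CUBIC)
    def pl(P,c):
        q=((w2pix(n,P)-[x0,y0]+.5)*f-.5); cv2.polylines(im,[np.round(q*8).astype(np.int32)],False,c,1,cv2.LINE_AA,3)
    for (x,y,d,zb) in saws:
        pl(circ(x,y,d/2,zb+.05),(0,0,255)); pl(circ(x,y,d/2,zb),(0,255,255)); pl(circ(x,y,.009,zb+.058),(255,0,0))
    for (x,y,s,a) in trays:
        pl(sq(x,y,s,a,.014),(0,0,255)); pl(sq(x,y,s-.01,a,.014),(0,255,0)); pl(sq(x,y,s,a,0),(0,255,255))
    cv2.imwrite(out,im)
E
python3 - <<'E'
from ov import *
px=dict(s28=(161.6,182.1),s40=(228.1,246.9),s52=(298.1,243.7),s64=(350.7,241.3))
saws=[]
for k,u in px.items():
    p=pix2w('top',u,.05)[0]; saws.append((p[0],p[1],int(k[1:])/1000,0)); print(k,p)
r=np.deg2rad
trays=[(.433,-.297,.06,r(77.8)),(.453,.305,.072,r(75.6)),(.629,-.307,.084,r(1.7)),(.625,-.148,.096,r(74.2))]
json.dump([saws,trays],open('est.json','w'))
t=cv2.imread('pics/top0.png'); s=cv2.imread('pics/scene0.png')
draw('top',t,saws,trays,(140,150,300,280),5,'pics/o1.png')
draw('top',t,saws,trays,(280,150,440,280),5,'pics/o2.png')
draw('scene',s,saws,trays,(140,200,340,330),4,'pics/o3.png')
draw('scene',s,saws,trays,(320,240,520,400),4,'pics/o4.png')
from h import *
M=R.from_euler('xyz',arm.get_state()['ee_rot']).as_matrix(); print(M.round(3))
E
```

```text
s28 [0.62841906 0.31866598 0.05      ]
s40 [0.46234265 0.154727   0.05      ]
s52 [ 0.46564919 -0.01563645  0.05      ]
s64 [ 0.46811892 -0.14342672  0.05      ]
[[-0.001 -0.948 -0.317]
 [ 0.001 -0.317  0.948]
 [-1.     0.     0.002]]
```

View pics/o1.png

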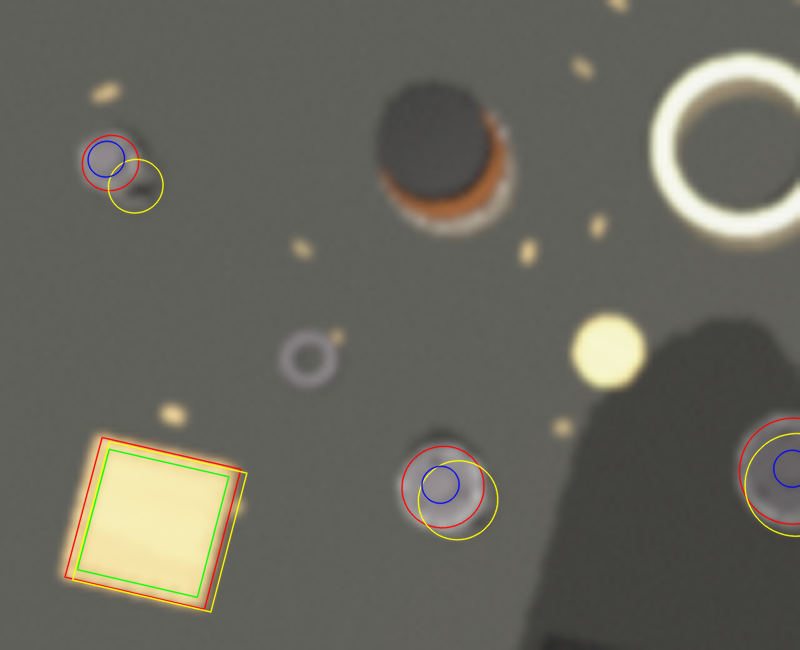

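View pics/o2.png

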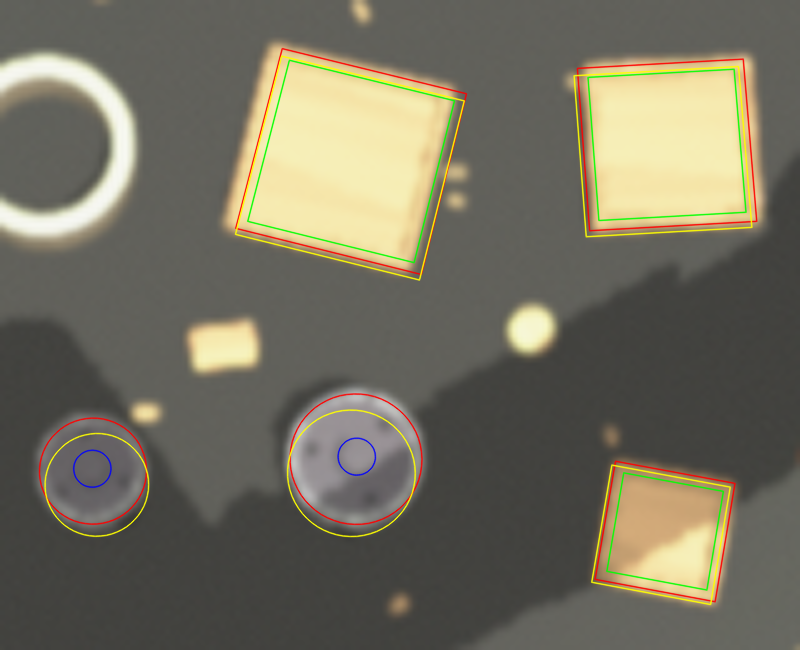

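View pics/o3.png

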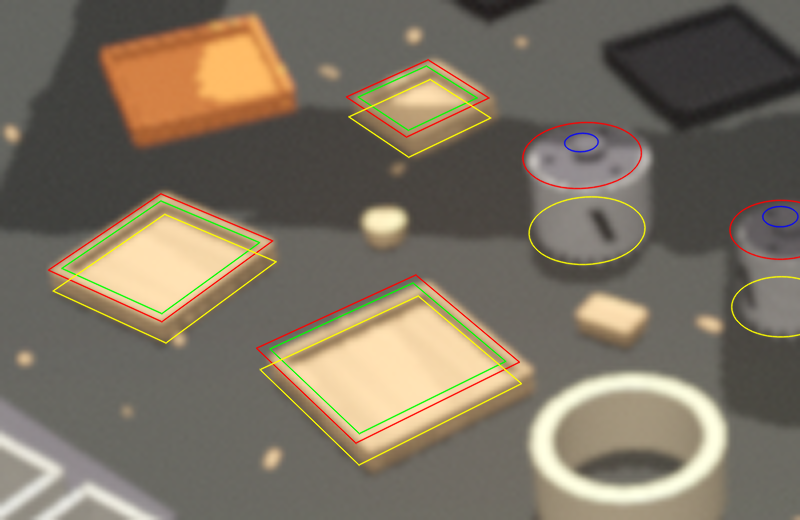

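View pics/o4.png

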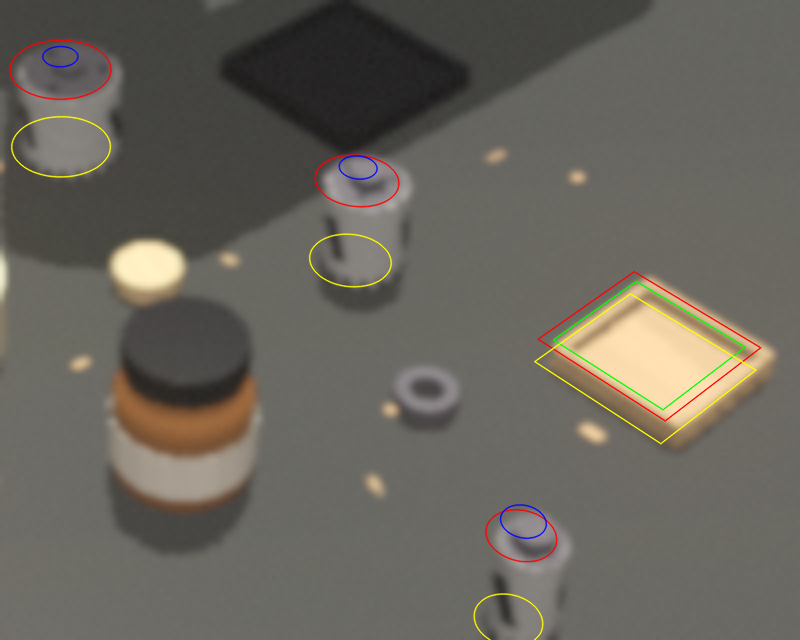

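```bash
cat > go.py <<'E'
from h import *
import sys
P=dict(s28=(.627,.321),s40=(.461,.1565),s52=(.465,-.0145),s64=(.467,-.142),t28=(.433,-.2965),t40=(.452,.307),t52=(.6285,-.306),t64=(.624,-.1455))
s=arm.get_state(); M=R.from_euler('xyz',s['ee_rot']).as_matrix()
p=np.r_[P[sys.argv[1]],float(sys.argv[2])]
d=M.T@(p-s['eef_pos']); print('t',s['t'],'pos',s['eef_pos'].round(4),'w',round(s['width'],4),'F',s['force'].round(1),'d',d.round(4),'len',np.linalg.norm(d).round(3)); print(M.round(4))
E
python3 go.py s28 .16
```

```text
t 0.1 pos [ 0.2139 -0.6397  0.2367] w 0.0873 F [ 0.  -0.2 -0.6] d [ 0.0778 -0.6964  0.78  ] len 1.049
[[-6.000e-04 -9.484e-01 -3.171e-01]
 [ 1.400e-03 -3.171e-01  9.484e-01]
 [-1.000e+00  2.000e-04  1.500e-03]]
```

Call:
jog_arm(
  motion=[
    {"dx": 0.04, "dy": -0.35, "dz": 0.39},
    {"dx": 0.04, "dy": -0.35, "dz": 0.39},
    {"dx": 0.04, "dy": -0.35, "dz": 0.39},
    {"dx": 0.04, "dy": -0.35, "dz": 0.39},
    {"dx": 0.04, "dy": -0.35, "dz": 0.39},
    {"dx": 0.04, "dy": -0.35, "dz": 0.39},
    {"dx": 0.04, "dy": -0.35, "dz": 0.39},
    {"dx": 0.04, "dy": -0.35, "dz": 0.39},
    {"dx": 0.04, "dy": -0.35, "dz": 0.39},
    {"dx": 0.04, "dy": -0.35, "dz": 0.39},
    {"dx": 0.04, "dy": -0.35, "dz": 0.39},
    {"dx": 0.04, "dy": -0.35, "dz": 0.39},
    {"dx": 0.078, "dy": -0.696, "dz": 0.78},
    {"dx": 0.078, "dy": -0.696, "dz": 0.78},
    {"dx": 0.078, "dy": -0.696, "dz": 0.78},
    {"dx": 0.078, "dy": -0.696, "dz": 0.78},
    {"dx": 0.078, "dy": -0.696, "dz": 0.78},
    {"dx": 0.078, "dy": -0.696, "dz": 0.78},
    {"dx": 0.078, "dy": -0.696, "dz": 0.78},
    {"dx": 0.078, "dy": -0.696, "dz": 0.78},
  ],
  gripper=0.0876,
  newtons=20,
)

```text
invalid input
```

```bash
python3 go.py s28 .16
```

```text
t 0.1 pos [ 0.2139 -0.6397  0.2367] w 0.0873 F [ 0.  -0.2 -0.6] d [ 0.0778 -0.6964  0.78  ] len 1.049
[[-6.000e-04 -9.484e-01 -3.171e-01]
 [ 1.400e-03 -3.171e-01  9.484e-01]
 [-1.000e+00  2.000e-04  1.500e-03]]
```

Call:
jog_arm(
  motion=[
    {"dx": 0.04, "dy": -0.35, "dz": 0.39, "twist": 0},
    {"dx": 0.04, "dy": -0.35, "dz": 0.39, "twist": 0},
    {"dx": 0.04, "dy": -0.35, "dz": 0.39, "twist": 0},
    {"dx": 0.04, "dy": -0.35, "dz": 0.39, "twist": 0},
    {"dx": 0.04, "dy": -0.35, "dz": 0.39, "twist": 0},
    {"dx": 0.04, "dy": -0.35, "dz": 0.39, "twist": 0},
    {"dx": 0.04, "dy": -0.35, "dz": 0.39, "twist": 0},
    {"dx": 0.04, "dy": -0.35, "dz": 0.39, "twist": 0},
    {"dx": 0.04, "dy": -0.35, "dz": 0.39, "twist": 0},
    {"dx": 0.04, "dy": -0.35, "dz": 0.39, "twist": 0},
    {"dx": 0.04, "dy": -0.35, "dz": 0.39, "twist": 0},
    {"dx": 0.04, "dy": -0.35, "dz": 0.39, "twist": 0},
    {"dx": 0.04, "dy": -0.35, "dz": 0.39, "twist": 0},
    {"dx": 0.04, "dy": -0.35, "dz": 0.39, "twist": 0},
    {"dx": 0.04, "dy": -0.35, "dz": 0.39, "twist": 0},
  ],
  gripper=0.0876,
  newtons=20,
)

```text
t: 1.35
eef_pos: [0.4225, -0.158, 0.1973]
ee_rot: [1.095, 1.57, 2.992]
force: [0.2, -0.8, -0.5]
width: 0.0878
```

```bash
python3 go.py s28 .16
```

```text
t 1.35 pos [ 0.4225 -0.158   0.1973] w 0.0878 F [ 0.2 -0.8 -0.5] d [ 0.0373 -0.3471  0.3882] len 0.522
[[-6.000e-04 -9.473e-01 -3.203e-01]
 [ 1.000e-04 -3.203e-01  9.473e-01]
 [-1.000e+00  5.000e-04  3.000e-04]]
```

Call:
jog_arm(
  motion=[
    {"dx": 0.037, "dy": -0.347, "dz": 0.388, "twist": 0},
    {"dx": 0.037, "dy": -0.347, "dz": 0.388, "twist": 0},
    {"dx": 0.037, "dy": -0.347, "dz": 0.388, "twist": 0},
    {"dx": 0.037, "dy": -0.347, "dz": 0.388, "twist": 0},
    {"dx": 0.037, "dy": -0.347, "dz": 0.388, "twist": 0},
    {"dx": 0.037, "dy": -0.347, "dz": 0.388, "twist": 0},
    {"dx": 0.037, "dy": -0.347, "dz": 0.388, "twist": 0},
    {"dx": 0.037, "dy": -0.347, "dz": 0.388, "twist": 0},
    {"dx": 0.037, "dy": -0.347, "dz": 0.388, "twist": 0},
    {"dx": 0.037, "dy": -0.347, "dz": 0.388, "twist": 0},
    {"dx": 0.037, "dy": -0.347, "dz": 0.388, "twist": 0},
    {"dx": 0.037, "dy": -0.347, "dz": 0.388, "twist": 0},
    {"dx": 0.037, "dy": -0.347, "dz": 0.388, "twist": 0},
    {"dx": 0.037, "dy": -0.347, "dz": 0.388, "twist": 0},
    {"dx": 0.067, "dy": -0.347, "dz": 0.388, "twist": 0},
    {"dx": 0.067, "dy": -0.347, "dz": 0.388, "twist": 0},
    {"dx": 0.067, "dy": -0.347, "dz": 0.388, "twist": 0},
  ],
)

```text
t: 2.77
eef_pos: [0.6276, 0.3165, 0.1289]
ee_rot: [1.944, 1.566, -2.447]
force: [-0.4, 0.6, 0.5]
width: 0.0881
```

```bash
python3 go.py s28 .03; python3 - <<'E'
from ov import *
f=arm.grab_frame('scene')[:,:,::-1].copy(); cv2.imwrite('pics/s1.png',f)
draw('scene',f,[(.627,.321,.028,0)],[],(360,240,540,440),3,'pics/s1o.png')
f=arm.grab_frame('top')[:,:,::-1].copy(); cv2.imwrite('pics/t1.png',f)
E
```

```text
t 2.7667 pos [0.6276 0.3165 0.1289] w 0.0881 F [-0.4  0.6  0.5] d [ 0.0988 -0.0013  0.0046] len 0.099
[[-0.0036 -0.9488 -0.3159]
 [-0.003  -0.3159  0.9488]
 [-1.      0.0043 -0.0017]]
```

View pics/s1o.png

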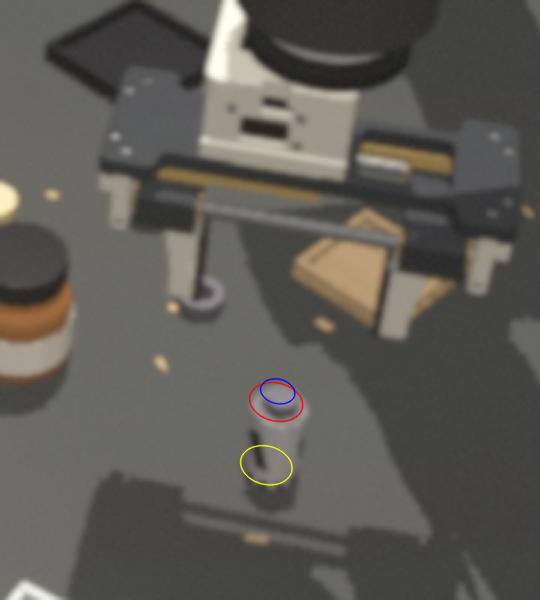

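View pics/t1.png

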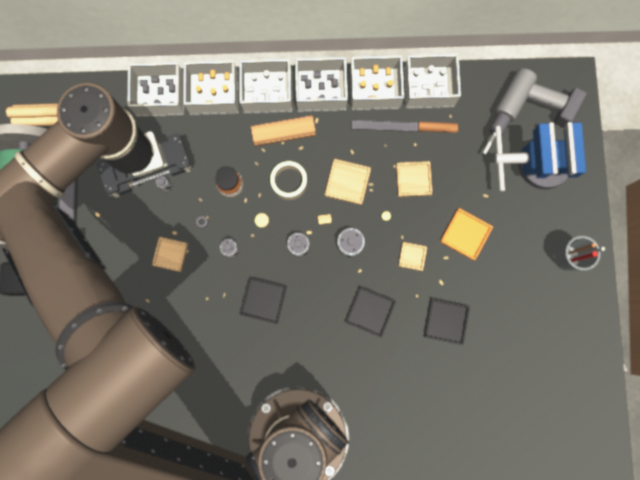

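```bash
python3 - <<'E'
from ov import *
s=arm.get_state(); M=R.from_euler('xyz',s['ee_rot']).as_matrix(); p=s['eef_pos']
im=cv2.imread('pics/s1.png')
b=(400,300,500,380); c=cv2.resize(im[300:380,400:520],None,fx=6,fy=6,interpolation=cv2.INTER_CUBIC)
for g in(.044,-.044):
  for y in(-.0095,.0095):
    q=w2pix('scene',p+M@[.011,y,g])[0]; q=((q-[400,300]+.5)*6-.5); cv2.circle(c,tuple(int(v) for v in q),4,(0,0,255),-1)
cv2.imwrite('pics/s1c.png',c)
E
```

```text
(no output)
```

View pics/s1c.png

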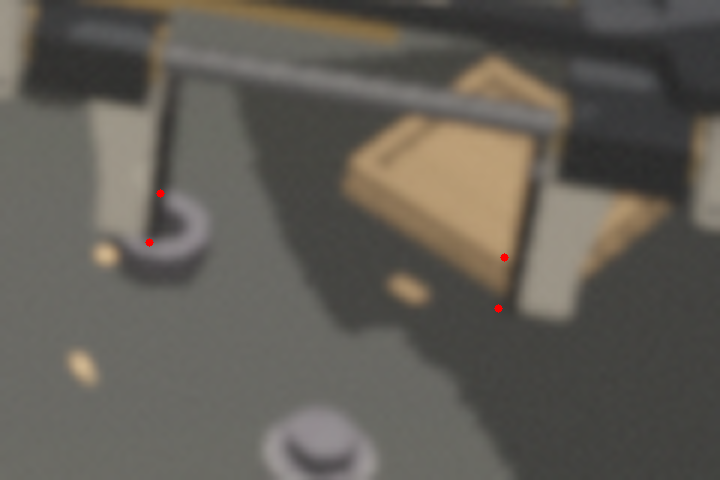

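```bash
python3 go.py s28 .03
```

```text
t 2.8667 pos [0.629  0.3177 0.1316] w 0.0875 F [-0.1  0.   0.3] d [0.1016 0.0009 0.0038] len 0.102
[[ 6.000e-04 -9.486e-01 -3.164e-01]
 [-2.000e-04 -3.164e-01  9.486e-01]
 [-1.000e+00 -5.000e-04 -4.000e-04]]
```

Call:
jog_arm(
  motion=[
    {"dx": 0.02, "dy": 0, "dz": 0.005, "twist": 0},
    {"dx": 0.05, "dy": 0, "dz": 0.005, "twist": 0},
    {"dx": 0.08, "dy": 0, "dz": 0.005, "twist": 0},
    {"dx": 0.095, "dy": 0, "dz": 0.005, "twist": 0},
    {"dx": 0.101, "dy": 0, "dz": 0.005, "twist": 0},
    {"dx": 0.101, "dy": 0, "dz": 0.005, "twist": 0},
    {"dx": 0.101, "dy": 0, "dz": 0.005, "twist": 0},
    {"dx": 0.101, "dy": 0, "dz": 0.005, "twist": 0},
  ],
)

```text
t: 3.53
eef_pos: [0.628, 0.3242, 0.0319]
ee_rot: [-1.282, 1.567, 0.612]
force: [-0.5, 0.1, 0.2]
width: 0.0878
```

```bash
python3 go.py s28 .03; python3 - <<'E'
from ov import *
f=arm.grab_frame('scene')[:,:,::-1].copy(); cv2.imwrite('pics/s2.png',cv2.resize(f[300:440,380:540],None,fx=4,fy=4,interpolation=cv2.INTER_CUBIC))
E
```

```text
t 3.5333 pos [0.628  0.3242 0.0319] w 0.0878 F [-0.5  0.1  0.2] d [ 0.0019  0.002  -0.0027] len 0.004
[[ 2.700e-03 -9.483e-01 -3.174e-01]
 [ 1.900e-03 -3.174e-01  9.483e-01]
 [-1.000e+00 -3.200e-03  9.000e-04]]
```

View pics/s2.png

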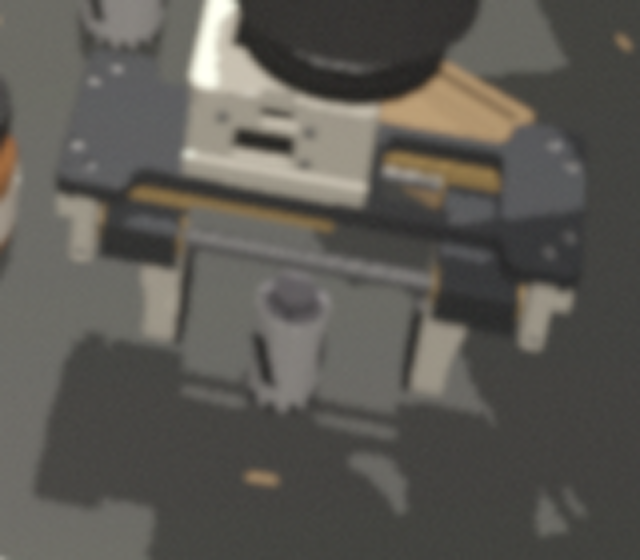

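Call:
jog_arm(
  motion=[
    {"dx": 0, "dy": 0, "dz": -0.003, "twist": 0},
    {"dx": 0, "dy": 0, "dz": -0.003, "twist": 0},
    {"dx": 0, "dy": 0, "dz": -0.003, "twist": 0},
  ],
)

```text
t: 3.83
eef_pos: [0.6279, 0.3207, 0.0303]
ee_rot: [-1.179, 1.57, 0.714]
force: [-0.1, -0.5, -0.0]
width: 0.0874
```

Call:
jog_arm(
  motion=[
    {"dx": 0, "dy": 0, "dz": 0, "twist": 0},
    {"dx": 0, "dy": 0, "dz": 0, "twist": 0},
    {"dx": 0, "dy": 0, "dz": 0, "twist": 0},
    {"dx": 0, "dy": 0, "dz": 0, "twist": 0},
    {"dx": 0, "dy": 0, "dz": 0, "twist": 0},
    {"dx": 0, "dy": 0, "dz": 0, "twist": 0},
    {"dx": 0, "dy": 0, "dz": 0, "twist": 0},
    {"dx": 0, "dy": 0, "dz": 0, "twist": 0},
    {"dx": 0, "dy": 0, "dz": 0, "twist": 0},
  ],
  gripper=0.015,
  newtons=20,
)

```text
t: 4.58
eef_pos: [0.6276, 0.3207, 0.0295]
ee_rot: [2.052, 1.571, -2.338]
force: [-0.8, -1.3, -0.1]
width: 0.0333
```

```bash
python3 go.py t28 .16; python3 - <<'E'
from ov import *
f=arm.grab_frame('scene')[:,:,::-1].copy(); cv2.imwrite('pics/s3.png',cv2.resize(f[300:440,380:540],None,fx=4,fy=4,interpolation=cv2.INTER_CUBIC))
E
```

```text
t 4.5833 pos [0.6276 0.3207 0.0295] w 0.0333 F [-0.8 -1.3 -0.1] d [-0.1304  0.3804 -0.5236] len 0.66
[[-1.000e-04 -9.483e-01 -3.173e-01]
 [-1.000e-04 -3.173e-01  9.483e-01]
 [-1.000e+00  1.000e-04 -1.000e-04]]
```

View pics/s3.png

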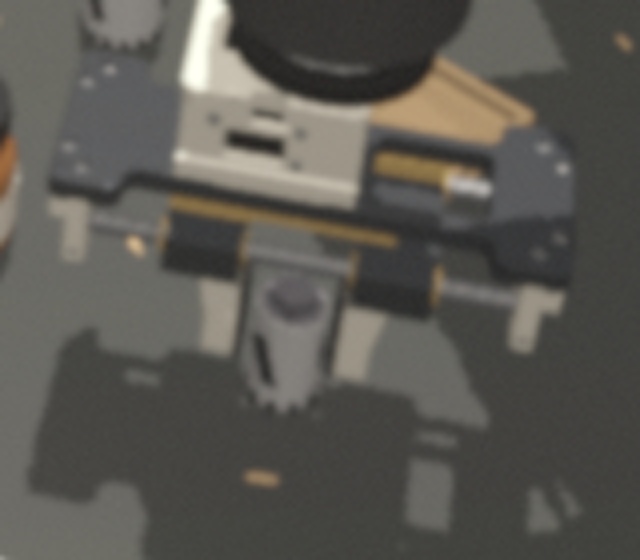

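Call:
jog_arm(
  motion=[
    {"dx": 0, "dy": 0, "dz": 0, "twist": 0},
    {"dx": 0, "dy": 0, "dz": 0, "twist": 0},
    {"dx": 0, "dy": 0, "dz": 0, "twist": 0},
    {"dx": 0, "dy": 0, "dz": 0, "twist": 0},
    {"dx": -0.005, "dy": 0, "dz": 0, "twist": 0},
    {"dx": -0.015, "dy": 0, "dz": 0, "twist": 0},
    {"dx": -0.035, "dy": 0, "dz": 0, "twist": 0},
    {"dx": -0.06, "dy": 0, "dz": 0, "twist": 0},
    {"dx": -0.09, "dy": 0, "dz": 0, "twist": 0},
    {"dx": -0.115, "dy": 0, "dz": 0, "twist": 0},
    {"dx": -0.13, "dy": 0, "dz": 0, "twist": 0},
    {"dx": -0.13, "dy": 0, "dz": 0, "twist": 0},
  ],
)

```text
t: 5.63
eef_pos: [0.6296, 0.3219, 0.1657]
ee_rot: [-1.308, 1.563, 0.586]
force: [0.9, -0.2, 0.6]
width: 0.0276
```

```bash
python3 go.py t28 .16
```

```text
t 5.6333 pos [0.6296 0.3219 0.1657] w 0.0276 F [ 0.9 -0.2  0.6] d [ 0.0017  0.383  -0.5238] len 0.649
[[ 0.0066 -0.9481 -0.3178]
 [ 0.0044 -0.3178  0.9482]
 [-1.     -0.0077  0.0021]]
```

Call:
jog_arm(
  motion=[
    {"dx": 0, "dy": 0.006, "dz": -0.008, "twist": 0},
    {"dx": 0, "dy": 0.017, "dz": -0.024, "twist": 0},
    {"dx": 0, "dy": 0.034, "dz": -0.047, "twist": 0},
    {"dx": 0, "dy": 0.055, "dz": -0.076, "twist": 0},
    {"dx": 0, "dy": 0.078, "dz": -0.107, "twist": 0},
    {"dx": 0, "dy": 0.101, "dz": -0.139, "twist": 0},
    {"dx": 0, "dy": 0.124, "dz": -0.17, "twist": 0},
    {"dx": 0, "dy": 0.146, "dz": -0.202, "twist": 0},
    {"dx": 0, "dy": 0.169, "dz": -0.233, "twist": 0},
    {"dx": 0, "dy": 0.192, "dz": -0.264, "twist": 0},
    {"dx": 0, "dy": 0.215, "dz": -0.296, "twist": 0},
    {"dx": 0, "dy": 0.238, "dz": -0.327, "twist": 0},
    {"dx": 0, "dy": 0.261, "dz": -0.359, "twist": 0},
    {"dx": 0, "dy": 0.283, "dz": -0.39, "twist": 0},
    {"dx": 0, "dy": 0.304, "dz": -0.419, "twist": 0},
    {"dx": 0, "dy": 0.323, "dz": -0.445, "twist": 0},
    {"dx": 0, "dy": 0.342, "dz": -0.471, "twist": 0},
    {"dx": 0, "dy": 0.358, "dz": -0.492, "twist": 0},
    {"dx": 0, "dy": 0.371, "dz": -0.51, "twist": 0},
    {"dx": 0, "dy": 0.38, "dz": -0.523, "twist": 0},
  ],
)

```text
t: 7.3
eef_pos: [0.4311, -0.2974, 0.1589]
ee_rot: [0.927, 1.569, 2.819]
force: [0.1, 0.3, -1.2]
width: 0.0277
```

Call:
jog_arm(
  motion=[
    {"dx": 0, "dy": 0, "dz": 0, "twist": 0},
    {"dx": 0, "dy": 0, "dz": 0, "twist": 0},
    {"dx": 0, "dy": 0, "dz": 0, "twist": 0},
  ],
)

```text
t: 7.55
eef_pos: [0.4326, -0.2955, 0.1592]
ee_rot: [0.77, 1.57, 2.663]
force: [0.3, 0.4, -1.0]
width: 0.0277
```

```bash
python3 go.py t28 .036; python3 - <<'E'
from ov import *
f=arm.grab_frame('scene')[:,:,::-1].copy(); cv2.imwrite('pics/s4.png',cv2.resize(f[120:260,180:340],None,fx=4,fy=4,interpolation=cv2.INTER_CUBIC))
E
```

```text
t 7.55 pos [ 0.4326 -0.2955  0.1592] w 0.0277 F [ 0.3  0.4 -1. ] d [ 0.1232 -0.0002 -0.0011] len 0.123
[[-8.000e-04 -9.485e-01 -3.167e-01]
 [ 4.000e-04 -3.167e-01  9.485e-01]
 [-1.000e+00  6.000e-04  6.000e-04]]
```

View pics/s4.png

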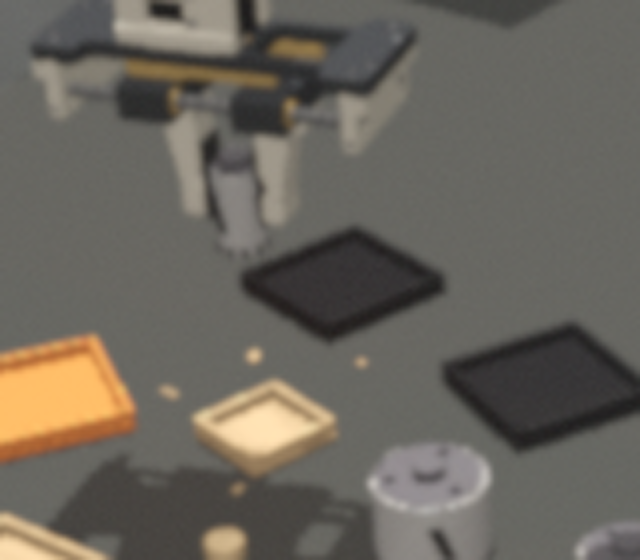

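Call:
jog_arm(
  motion=[
    {"dx": 0.01, "dy": 0, "dz": -0.001, "twist": 0},
    {"dx": 0.035, "dy": 0, "dz": -0.001, "twist": 0},
    {"dx": 0.065, "dy": 0, "dz": -0.001, "twist": 0},
    {"dx": 0.09, "dy": 0, "dz": -0.001, "twist": 0},
    {"dx": 0.105, "dy": 0, "dz": -0.001, "twist": 0},
    {"dx": 0.113, "dy": 0, "dz": -0.001, "twist": 0},
    {"dx": 0.118, "dy": 0, "dz": -0.001, "twist": 0},
    {"dx": 0.121, "dy": 0, "dz": -0.001, "twist": 0},
    {"dx": 0.123, "dy": 0, "dz": -0.001, "twist": 0},
    {"dx": 0.124, "dy": 0, "dz": -0.001, "twist": 0},
    {"dx": 0.124, "dy": 0, "dz": -0.001, "twist": 0},
    {"dx": 0.124, "dy": 0, "dz": -0.001, "twist": 0},
  ],
)

```text
t: 8.6
eef_pos: [0.434, -0.2969, 0.0362]
ee_rot: [-2.159, 1.569, -0.265]
force: [-0.4, -0.3, -0.1]
width: 0.0274
```

```bash
python3 go.py t28 .036; python3 - <<'E'
from ov import *
f=arm.grab_frame('scene')[:,:,::-1].copy(); cv2.imwrite('pics/s5.png',cv2.resize(f[120:260,180:340],None,fx=4,fy=4,interpolation=cv2.INTER_CUBIC))
E
```

```text
t 8.6 pos [ 0.434  -0.2969  0.0362] w 0.0274 F [-0.4 -0.3 -0.1] d [0.0002 0.0008 0.0007] len 0.001
[[ 1.300e-03 -9.483e-01 -3.173e-01]
 [-4.000e-04 -3.173e-01  9.483e-01]
 [-1.000e+00 -1.100e-03 -7.000e-04]]
```

View pics/s5.png

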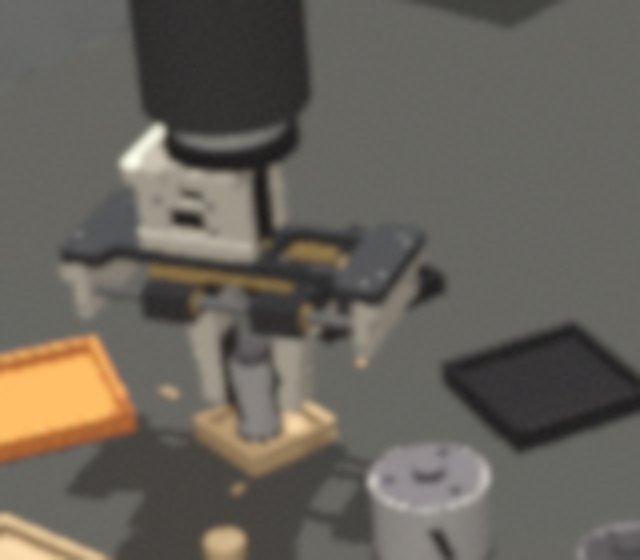

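Call:
jog_arm(
  motion=[
    {"dx": 0.0005, "dy": 0, "dz": 0, "twist": 0},
    {"dx": 0.0005, "dy": 0, "dz": 0, "twist": 0},
    {"dx": 0.0005, "dy": 0, "dz": 0, "twist": 0},
    {"dx": 0.0005, "dy": 0, "dz": 0, "twist": 0},
    {"dx": 0.0005, "dy": 0, "dz": 0, "twist": 0},
    {"dx": 0.0005, "dy": 0, "dz": 0, "twist": 0},
    {"dx": -0.01, "dy": 0, "dz": 0, "twist": 0},
    {"dx": -0.03, "dy": 0, "dz": 0, "twist": 0},
    {"dx": -0.06, "dy": 0, "dz": 0, "twist": 0},
    {"dx": -0.095, "dy": 0, "dz": 0, "twist": 0},
    {"dx": -0.12, "dy": 0, "dz": 0, "twist": 0},
    {"dx": -0.125, "dy": 0, "dz": 0, "twist": 0},
    {"dx": -0.125, "dy": 0, "dz": 0, "twist": 0},
  ],
  gripper=0.0876,
)

```text
t: 9.73
eef_pos: [0.4347, -0.2972, 0.1628]
ee_rot: [-2.173, 1.566, -0.28]
force: [0.6, -0.5, -1.3]
width: 0.0874
```

```bash
python3 go.py s40 .13; python3 - <<'E'
from ov import *
f=arm.grab_frame('scene')[:,:,::-1].copy(); cv2.imwrite('pics/s6.png',cv2.resize(f[120:260,180:340],None,fx=4,fy=4,interpolation=cv2.INTER_CUBIC))
E
```

```text
t 9.7333 pos [ 0.4347 -0.2972  0.1628] w 0.0874 F [ 0.6 -0.5 -1.3] d [ 0.0323 -0.1688  0.422 ] len 0.456
[[ 0.0044 -0.9483 -0.3174]
 [-0.0013 -0.3174  0.9483]
 [-1.     -0.0038 -0.0026]]
```

View pics/s6.png

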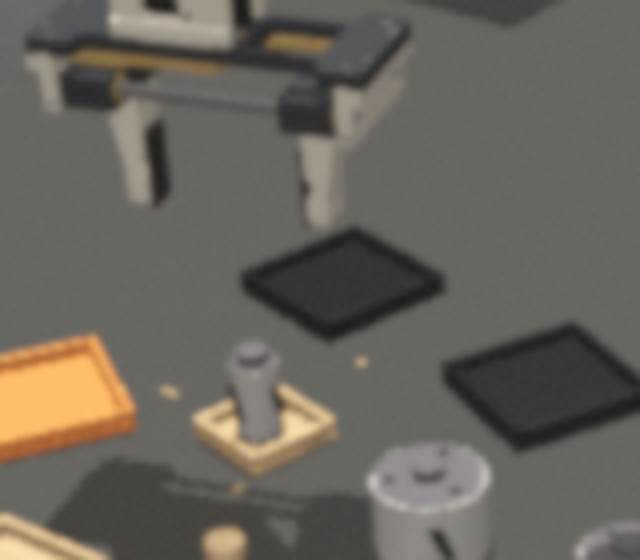

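Call:
jog_arm(
  motion=[
    {"dx": 0, "dy": -0.169, "dz": 0.421, "twist": 0},
    {"dx": 0, "dy": -0.169, "dz": 0.421, "twist": 0},
    {"dx": 0, "dy": -0.169, "dz": 0.421, "twist": 0},
    {"dx": 0, "dy": -0.169, "dz": 0.421, "twist": 0},
    {"dx": 0, "dy": -0.169, "dz": 0.421, "twist": 0},
    {"dx": 0, "dy": -0.169, "dz": 0.421, "twist": 0},
    {"dx": 0, "dy": -0.169, "dz": 0.421, "twist": 0},
    {"dx": 0, "dy": -0.169, "dz": 0.421, "twist": 0},
    {"dx": 0, "dy": -0.169, "dz": 0.421, "twist": 0},
    {"dx": 0, "dy": -0.169, "dz": 0.421, "twist": 0},
    {"dx": 0, "dy": -0.169, "dz": 0.421, "twist": 0},
    {"dx": 0, "dy": -0.169, "dz": 0.421, "twist": 0},
    {"dx": 0.03, "dy": -0.169, "dz": 0.421, "twist": 0},
    {"dx": 0.03, "dy": -0.169, "dz": 0.421, "twist": 0},
    {"dx": 0.03, "dy": -0.169, "dz": 0.421, "twist": 0},
    {"dx": 0.03, "dy": -0.169, "dz": 0.421, "twist": 0},
  ],
)

```text
t: 11.12
eef_pos: [0.46, 0.1554, 0.1304]
ee_rot: [2.116, 1.569, -2.274]
force: [-0.0, -0.2, -0.2]
width: 0.0878
```

```bash
python3 go.py s40 .03; python3 - <<'E'
from ov import *
f=arm.grab_frame('scene')[:,:,::-1].copy(); cv2.imwrite('pics/s7.png',cv2.resize(f[200:340,320:520],None,fx=4,fy=4,interpolation=cv2.INTER_CUBIC))
E
```

```text
t 11.1167 pos [0.46   0.1554 0.1304] w 0.0878 F [-0.  -0.2 -0.2] d [ 0.1004 -0.0014  0.0008] len 0.1
[[-0.0013 -0.9484 -0.317 ]
 [-0.0015 -0.317   0.9484]
 [-1.      0.0017 -0.001 ]]
```

View pics/s7.png

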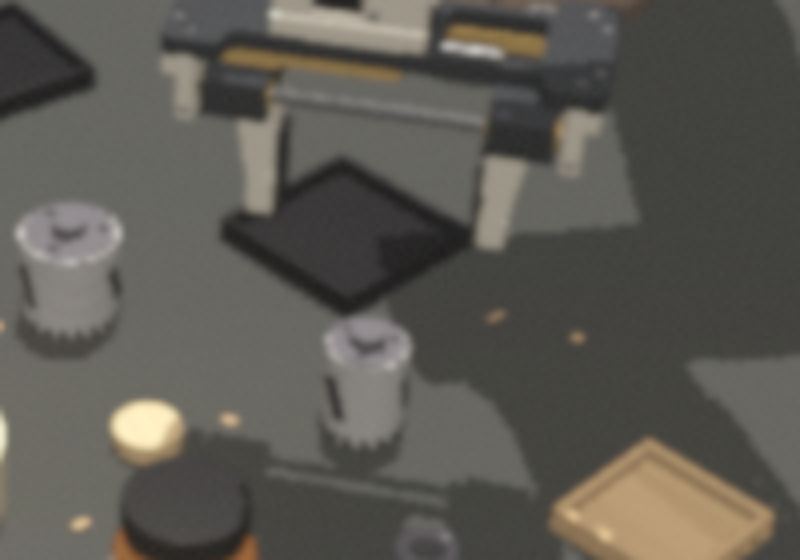

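Saw 40 lies below the open jaws, upright; descending.

Call:
jog_arm(
  motion=[
    {"dx": 0.02, "dy": -0.001, "dz": 0, "twist": 0},
    {"dx": 0.05, "dy": -0.001, "dz": 0, "twist": 0},
    {"dx": 0.08, "dy": -0.001, "dz": 0, "twist": 0},
    {"dx": 0.095, "dy": -0.001, "dz": 0, "twist": 0},
    {"dx": 0.1, "dy": -0.001, "dz": 0, "twist": 0},
    {"dx": 0.1, "dy": -0.001, "dz": 0, "twist": 0},
    {"dx": 0.1, "dy": -0.001, "dz": 0, "twist": 0},
    {"dx": 0.1, "dy": -0.001, "dz": 0, "twist": 0},
  ],
)

```text
t: 11.83
eef_pos: [0.4622, 0.157, 0.032]
ee_rot: [-1.249, 1.568, 0.645]
force: [0.7, 0.0, 0.7]
width: 0.0874
```

```bash
python3 go.py s40 .03; python3 - <<'E'
from ov import *
f=arm.grab_frame('scene')[:,:,::-1].copy(); cv2.imwrite('pics/s8.png',cv2.resize(f[200:340,320:520],None,fx=4,fy=4,interpolation=cv2.INTER_CUBIC))
E
```

```text
t 11.8333 pos [0.4622 0.157  0.032 ] w 0.0874 F [0.7 0.  0.7] d [ 0.002   0.0013 -0.0001] len 0.002
[[ 2.100e-03 -9.484e-01 -3.172e-01]
 [ 1.500e-03 -3.172e-01  9.484e-01]
 [-1.000e+00 -2.400e-03  8.000e-04]]
```

View pics/s8.png

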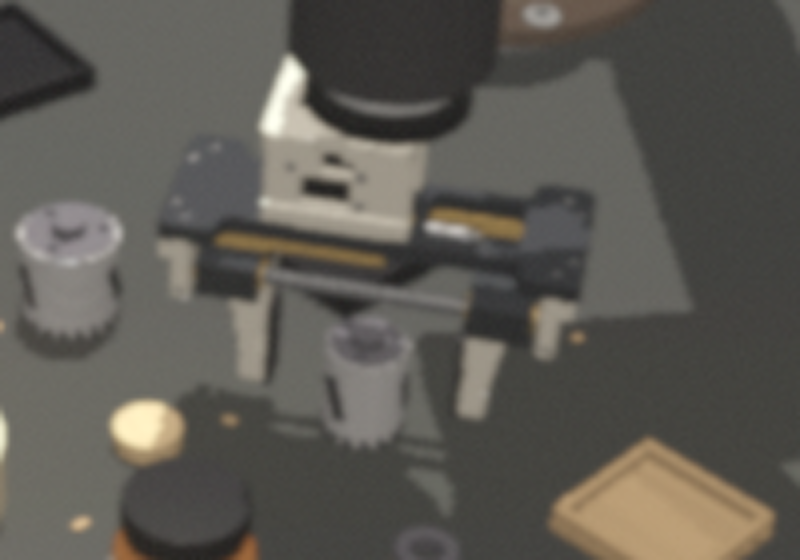

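Call:
jog_arm(
  motion=[
    {"dx": 0, "dy": 0, "dz": 0, "twist": 0},
    {"dx": 0, "dy": 0, "dz": 0, "twist": 0},
    {"dx": 0, "dy": 0, "dz": 0, "twist": 0},
    {"dx": 0, "dy": 0, "dz": 0, "twist": 0},
    {"dx": 0, "dy": 0, "dz": 0, "twist": 0},
    {"dx": 0, "dy": 0, "dz": 0, "twist": 0},
    {"dx": 0, "dy": 0, "dz": 0, "twist": 0},
    {"dx": 0, "dy": 0, "dz": 0, "twist": 0},
    {"dx": 0, "dy": 0, "dz": 0, "twist": 0},
    {"dx": 0, "dy": 0, "dz": 0, "twist": 0},
    {"dx": 0, "dy": 0, "dz": 0, "twist": 0},
  ],
  gripper=0.025,
  newtons=25,
)

```text
t: 12.8
eef_pos: [0.4612, 0.1564, 0.0305]
ee_rot: [1.483, 1.571, -2.906]
force: [-0.3, 0.3, -0.2]
width: 0.0395
```

```bash
python3 go.py t40 .16
```

```text
t 12.8 pos [0.4612 0.1564 0.0305] w 0.0395 F [-0.3  0.3 -0.2] d [-0.1295 -0.0391  0.1457] len 0.199
[[-0.     -0.9483 -0.3173]
 [-0.     -0.3173  0.9483]
 [-1.      0.      0.    ]]
```

Call:
jog_arm(
  motion=[
    {"dx": -0.005, "dy": 0, "dz": 0, "twist": 0},
    {"dx": -0.015, "dy": 0, "dz": 0, "twist": 0},
    {"dx": -0.035, "dy": 0, "dz": 0, "twist": 0},
    {"dx": -0.06, "dy": -0.001, "dz": 0.005, "twist": 0},
    {"dx": -0.085, "dy": -0.004, "dz": 0.015, "twist": 0},
    {"dx": -0.095, "dy": -0.009, "dz": 0.035, "twist": 0},
    {"dx": -0.1, "dy": -0.016, "dz": 0.06, "twist": 0},
    {"dx": -0.1, "dy": -0.024, "dz": 0.09, "twist": 0},
    {"dx": -0.1, "dy": -0.031, "dz": 0.115, "twist": 0},
    {"dx": -0.1, "dy": -0.036, "dz": 0.135, "twist": 0},
    {"dx": -0.1, "dy": -0.039, "dz": 0.146, "twist": 0},
    {"dx": -0.1, "dy": -0.039, "dz": 0.146, "twist": 0},
    {"dx": -0.1, "dy": -0.039, "dz": 0.146, "twist": 0},
  ],
)

```text
t: 13.88
eef_pos: [0.4514, 0.3071, 0.1303]
ee_rot: [2.033, 1.57, -2.355]
force: [-0.9, -0.2, -2.0]
width: 0.0395
```

```bash
python3 go.py t40 .036; python3 - <<'E'
from ov import *
f=arm.grab_frame('scene')[:,:,::-1].copy(); cv2.imwrite('pics/s9.png',cv2.resize(f[200:360,360:560],None,fx=4,fy=4,interpolation=cv2.INTER_CUBIC))
E
```

```text
t 13.8833 pos [0.4514 0.3071 0.1303] w 0.0395 F [-0.9 -0.2 -2. ] d [ 0.0943 -0.0006 -0.0002] len 0.094
[[-8.000e-04 -9.481e-01 -3.180e-01]
 [-8.000e-04 -3.180e-01  9.481e-01]
 [-1.000e+00  1.000e-03 -5.000e-04]]
```

View pics/s9.png

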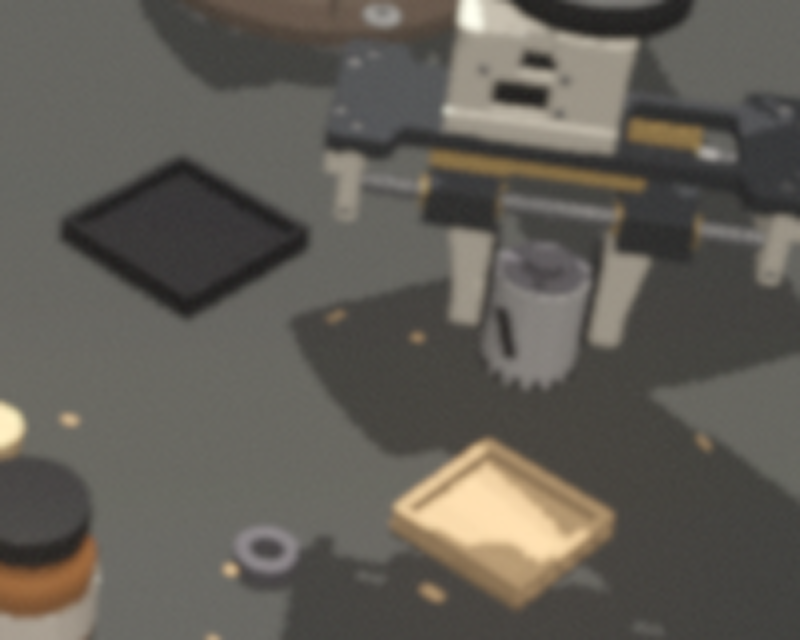

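Call:
jog_arm(
  motion=[
    {"dx": 0.01, "dy": 0, "dz": 0, "twist": 0},
    {"dx": 0.03, "dy": 0, "dz": 0, "twist": 0},
    {"dx": 0.055, "dy": 0, "dz": 0, "twist": 0},
    {"dx": 0.075, "dy": 0, "dz": 0, "twist": 0},
    {"dx": 0.085, "dy": 0, "dz": 0, "twist": 0},
    {"dx": 0.09, "dy": 0, "dz": 0, "twist": 0},
    {"dx": 0.092, "dy": 0, "dz": 0, "twist": 0},
    {"dx": 0.094, "dy": 0, "dz": 0, "twist": 0},
    {"dx": 0.0945, "dy": 0, "dz": 0, "twist": 0},
    {"dx": 0.0945, "dy": 0, "dz": 0, "twist": 0},
    {"dx": 0.0945, "dy": 0, "dz": 0, "twist": 0},
    {"dx": 0.0945, "dy": 0, "dz": 0, "twist": 0},
  ],
)

```text
t: 14.93
eef_pos: [0.4521, 0.3076, 0.0367]
ee_rot: [-0.971, 1.57, 0.923]
force: [-0.7, -0.2, -1.6]
width: 0.0394
```

```bash
python3 go.py t40 .036; python3 - <<'E'
from ov import *
f=arm.grab_frame('scene')[:,:,::-1].copy(); cv2.imwrite('pics/s10.png',cv2.resize(f[200:360,360:560],None,fx=4,fy=4,interpolation=cv2.INTER_CUBIC))
E
```

```text
t 14.9333 pos [0.4521 0.3076 0.0367] w 0.0394 F [-0.7 -0.2 -1.6] d [ 0.0007  0.0002 -0.0005] len 0.001
[[ 7.000e-04 -9.483e-01 -3.173e-01]
 [ 1.000e-03 -3.173e-01  9.483e-01]
 [-1.000e+00 -1.000e-03  7.000e-04]]
```

View pics/s10.png

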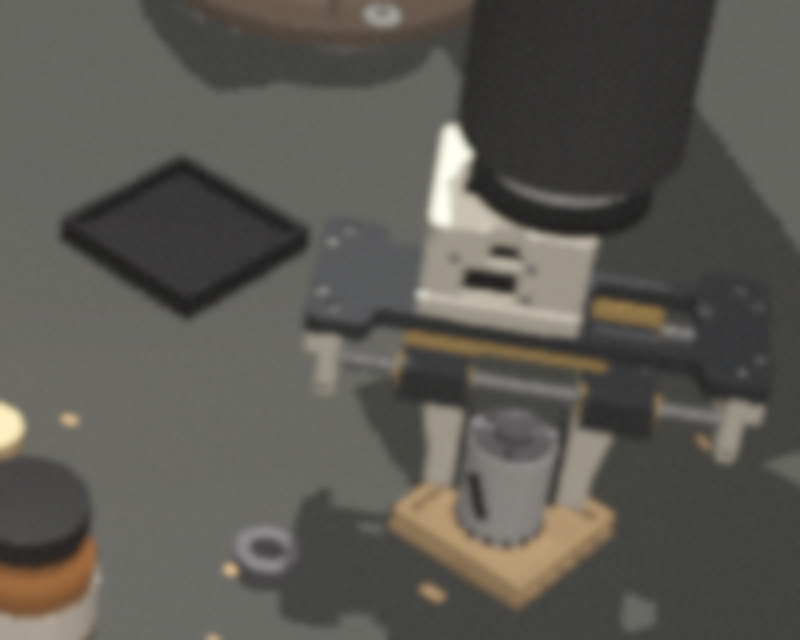

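Call:
jog_arm(
  motion=[
    {"dx": 0.0008, "dy": 0, "dz": 0, "twist": 0},
    {"dx": 0.0008, "dy": 0, "dz": 0, "twist": 0},
  ],
)

```text
t: 15.15
eef_pos: [0.452, 0.3075, 0.0355]
ee_rot: [-1.068, 1.57, 0.826]
force: [-0.5, -0.0, 1.1]
width: 0.0395
```

Call:
jog_arm(
  motion=[
    {"dx": 0, "dy": 0, "dz": 0, "twist": 0},
    {"dx": 0, "dy": 0, "dz": 0, "twist": 0},
    {"dx": 0, "dy": 0, "dz": 0, "twist": 0},
    {"dx": 0, "dy": 0, "dz": 0, "twist": 0},
    {"dx": 0, "dy": 0, "dz": 0, "twist": 0},
    {"dx": 0, "dy": 0, "dz": 0, "twist": 0},
    {"dx": -0.01, "dy": 0, "dz": 0, "twist": 0},
    {"dx": -0.03, "dy": 0, "dz": 0, "twist": 0},
    {"dx": -0.06, "dy": 0, "dz": 0, "twist": 0},
    {"dx": -0.09, "dy": 0, "dz": 0, "twist": 0},
    {"dx": -0.105, "dy": 0, "dz": 0, "twist": 0},
    {"dx": -0.11, "dy": 0, "dz": 0, "twist": 0},
    {"dx": -0.11, "dy": 0, "dz": 0, "twist": 0},
  ],
  gripper=0.0876,
)

```text
t: 16.23
eef_pos: [0.4524, 0.3079, 0.1475]
ee_rot: [-0.977, 1.567, 0.917]
force: [0.6, 0.4, 0.5]
width: 0.0874
```

```bash
python3 go.py s52 .145; python3 - <<'E'
from ov import *
f=arm.grab_frame('scene')[:,:,::-1].copy(); cv2.imwrite('pics/s11.png',cv2.resize(f[200:360,360:560],None,fx=4,fy=4,interpolation=cv2.INTER_CUBIC))
E
```

```text
t 16.2333 pos [0.4524 0.3079 0.1475] w 0.0874 F [0.6 0.4 0.5] d [ 0.0015  0.0904 -0.3098] len 0.323
[[ 0.0023 -0.9483 -0.3173]
 [ 0.003  -0.3173  0.9483]
 [-1.     -0.0031  0.0021]]
```

View pics/s11.png

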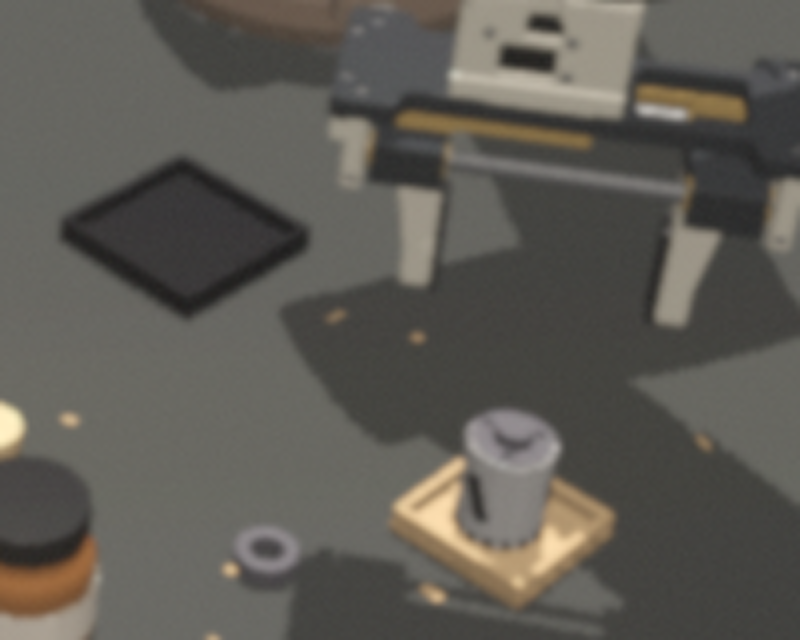

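Call:
jog_arm(
  motion=[
    {"dx": 0, "dy": 0.09, "dz": -0.309, "twist": 0},
    {"dx": 0, "dy": 0.09, "dz": -0.309, "twist": 0},
    {"dx": 0, "dy": 0.09, "dz": -0.309, "twist": 0},
    {"dx": 0, "dy": 0.09, "dz": -0.309, "twist": 0},
    {"dx": 0, "dy": 0.09, "dz": -0.309, "twist": 0},
    {"dx": 0, "dy": 0.09, "dz": -0.309, "twist": 0},
    {"dx": 0, "dy": 0.09, "dz": -0.309, "twist": 0},
    {"dx": 0, "dy": 0.09, "dz": -0.309, "twist": 0},
    {"dx": 0, "dy": 0.09, "dz": -0.309, "twist": 0},
    {"dx": 0, "dy": 0.09, "dz": -0.309, "twist": 0},
    {"dx": 0.02, "dy": 0.09, "dz": -0.309, "twist": 0},
    {"dx": 0.03, "dy": 0.09, "dz": -0.309, "twist": 0},
    {"dx": 0.03, "dy": 0.09, "dz": -0.309, "twist": 0},
  ],
)

```text
t: 17.37
eef_pos: [0.4627, -0.0141, 0.1127]
ee_rot: [1.495, 1.566, -2.894]
force: [-0.3, 0.2, 0.6]
width: 0.0872
```

```bash
python3 go.py s52 .03; python3 - <<'E'
from ov import *
f=arm.grab_frame('scene')[:,:,::-1].copy(); cv2.imwrite('pics/s12.png',cv2.resize(f[160:300,250:450],None,fx=4,fy=4,interpolation=cv2.INTER_CUBIC))
E
```

```text
t 17.3667 pos [ 0.4627 -0.0141  0.1127] w 0.0872 F [-0.3  0.2  0.6] d [ 0.0827 -0.0025 -0.0011] len 0.083
[[-4.800e-03 -9.483e-01 -3.173e-01]
 [-1.200e-03 -3.173e-01  9.483e-01]
 [-1.000e+00  4.900e-03  4.000e-04]]
```

View pics/s12.png

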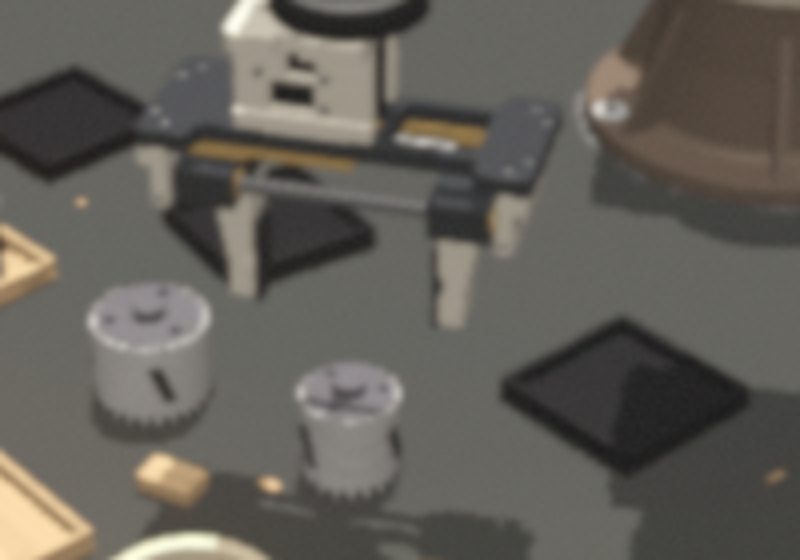

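Call:
jog_arm(
  motion=[
    {"dx": 0.01, "dy": 0, "dz": 0, "twist": 0},
    {"dx": 0.03, "dy": 0, "dz": 0, "twist": 0},
    {"dx": 0.055, "dy": 0, "dz": 0, "twist": 0},
    {"dx": 0.075, "dy": 0, "dz": 0, "twist": 0},
    {"dx": 0.085, "dy": 0, "dz": 0, "twist": 0},
    {"dx": 0.085, "dy": 0, "dz": 0, "twist": 0},
    {"dx": 0.085, "dy": 0, "dz": 0, "twist": 0},
    {"dx": 0.085, "dy": 0, "dz": 0, "twist": 0},
  ],
)

```text
t: 18.08
eef_pos: [0.4653, -0.0137, 0.0312]
ee_rot: [-1.688, 1.57, 0.206]
force: [-0.0, -0.0, 1.0]
width: 0.0879
```

```bash
python3 go.py s52 .03; python3 - <<'E'
from ov import *
f=arm.grab_frame('scene')[:,:,::-1].copy(); cv2.imwrite('pics/s13.png',cv2.resize(f[160:300,250:450],None,fx=4,fy=4,interpolation=cv2.INTER_CUBIC))
E
```

```text
t 18.0833 pos [ 0.4653 -0.0137  0.0312] w 0.0879 F [-0. -0.  1.] d [ 0.0012  0.0006 -0.0006] len 0.001
[[ 1.200e-03 -9.480e-01 -3.181e-01]
 [ 2.000e-04 -3.181e-01  9.480e-01]
 [-1.000e+00 -1.200e-03 -1.000e-04]]
```

View pics/s13.png

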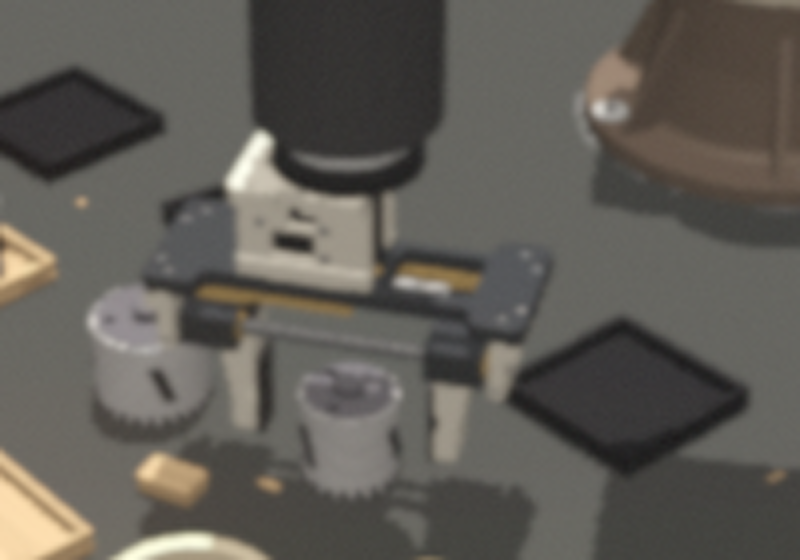

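Call:
jog_arm(
  motion=[
    {"dx": 0, "dy": 0, "dz": 0, "twist": 0},
    {"dx": 0, "dy": 0, "dz": 0, "twist": 0},
    {"dx": 0, "dy": 0, "dz": 0, "twist": 0},
    {"dx": 0, "dy": 0, "dz": 0, "twist": 0},
    {"dx": 0, "dy": 0, "dz": 0, "twist": 0},
    {"dx": 0, "dy": 0, "dz": 0, "twist": 0},
    {"dx": 0, "dy": 0, "dz": 0, "twist": 0},
    {"dx": 0, "dy": 0, "dz": 0, "twist": 0},
    {"dx": 0, "dy": 0, "dz": 0, "twist": 0},
  ],
  gripper=0.035,
  newtons=30,
)

```text
t: 18.88
eef_pos: [0.4646, -0.0143, 0.0303]
ee_rot: [-1.764, 1.571, 0.13]
force: [-0.9, 0.6, 2.5]
width: 0.0514
```

```bash
python3 go.py t52 .13
```

```text
t 18.8833 pos [ 0.4646 -0.0143  0.0303] w 0.0514 F [-0.9  0.6  2.5] d [-0.0997 -0.0629 -0.3286] len 0.349
[[ 1.000e-04 -9.483e-01 -3.173e-01]
 [ 0.000e+00 -3.173e-01  9.483e-01]
 [-1.000e+00 -1.000e-04 -0.000e+00]]
```

Call:
jog_arm(
  motion=[
    {"dx": -0.005, "dy": 0, "dz": 0, "twist": 0},
    {"dx": -0.015, "dy": 0, "dz": 0, "twist": 0},
    {"dx": -0.035, "dy": 0, "dz": 0, "twist": 0},
    {"dx": -0.06, "dy": 0, "dz": 0, "twist": 0},
    {"dx": -0.085, "dy": 0, "dz": 0, "twist": 0},
    {"dx": -0.096, "dy": -0.001, "dz": -0.006, "twist": 0},
    {"dx": -0.1, "dy": -0.004, "dz": -0.02, "twist": 0},
    {"dx": -0.1, "dy": -0.008, "dz": -0.043, "twist": 0},
    {"dx": -0.1, "dy": -0.014, "dz": -0.072, "twist": 0},
    {"dx": -0.1, "dy": -0.021, "dz": -0.108, "twist": 0},
    {"dx": -0.1, "dy": -0.028, "dz": -0.145, "twist": 0},
    {"dx": -0.1, "dy": -0.035, "dz": -0.181, "twist": 0},
    {"dx": -0.1, "dy": -0.042, "dz": -0.217, "twist": 0},
    {"dx": -0.1, "dy": -0.048, "dz": -0.25, "twist": 0},
    {"dx": -0.1, "dy": -0.054, "dz": -0.28, "twist": 0},
    {"dx": -0.1, "dy": -0.058, "dz": -0.303, "twist": 0},
    {"dx": -0.1, "dy": -0.061, "dz": -0.319, "twist": 0},
    {"dx": -0.1, "dy": -0.063, "dz": -0.328, "twist": 0},
    {"dx": -0.1, "dy": -0.063, "dz": -0.328, "twist": 0},
    {"dx": -0.1, "dy": -0.063, "dz": -0.328, "twist": 0},
  ],
)

```text
t: 20.55
eef_pos: [0.6277, -0.3052, 0.1295]
ee_rot: [0.78, 1.569, 2.673]
force: [-1.3, 0.3, -1.5]
width: 0.0513
```

```bash
python3 go.py t52 .036; python3 - <<'E'
from ov import *
f=arm.grab_frame('scene')[:,:,::-1].copy(); cv2.imwrite('pics/s14.png',cv2.resize(f[160:310,120:320],None,fx=4,fy=4,interpolation=cv2.INTER_CUBIC))
E
```

```text
t 20.55 pos [ 0.6277 -0.3052  0.1295] w 0.0513 F [-1.3  0.3 -1.5] d [ 0.0935 -0.0006 -0.0011] len 0.094
[[-1.400e-03 -9.486e-01 -3.165e-01]
 [ 7.000e-04 -3.165e-01  9.486e-01]
 [-1.000e+00  1.100e-03  1.100e-03]]
```

View pics/s14.png

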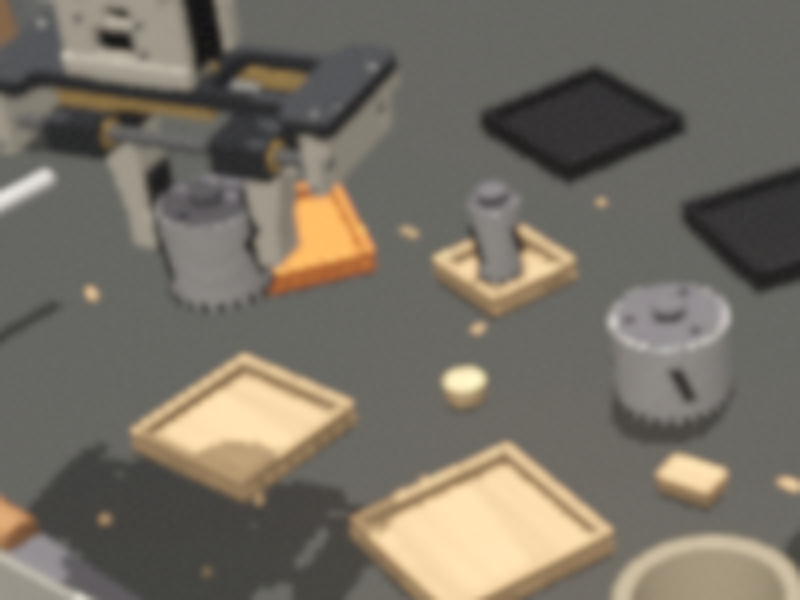

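Call:
jog_arm(
  motion=[
    {"dx": 0.01, "dy": 0, "dz": -0.0005, "twist": 0},
    {"dx": 0.03, "dy": 0, "dz": -0.0005, "twist": 0},
    {"dx": 0.055, "dy": 0, "dz": -0.0005, "twist": 0},
    {"dx": 0.075, "dy": 0, "dz": -0.0005, "twist": 0},
    {"dx": 0.085, "dy": 0, "dz": -0.0005, "twist": 0},
    {"dx": 0.09, "dy": 0, "dz": -0.0005, "twist": 0},
    {"dx": 0.092, "dy": 0, "dz": -0.0005, "twist": 0},
    {"dx": 0.093, "dy": 0, "dz": -0.0005, "twist": 0},
    {"dx": 0.094, "dy": 0, "dz": -0.0005, "twist": 0},
    {"dx": 0.0945, "dy": 0, "dz": -0.0005, "twist": 0},
    {"dx": 0.0945, "dy": 0, "dz": -0.0005, "twist": 0},
    {"dx": 0.0945, "dy": 0, "dz": -0.0005, "twist": 0},
  ],
)

```text
t: 21.6
eef_pos: [0.6288, -0.306, 0.0365]
ee_rot: [-2.097, 1.57, -0.203]
force: [0.3, 0.1, -2.1]
width: 0.0516
```

```bash
python3 go.py t52 .036; python3 - <<'E'
from ov import *
f=arm.grab_frame('scene')[:,:,::-1].copy(); cv2.imwrite('pics/s15.png',cv2.resize(f[160:310,120:320],None,fx=4,fy=4,interpolation=cv2.INTER_CUBIC))
E
```

```text
t 21.6 pos [ 0.6288 -0.306   0.0365] w 0.0516 F [ 0.3  0.1 -2.1] d [0.0005 0.0003 0.0001] len 0.001
[[ 1.100e-03 -9.484e-01 -3.172e-01]
 [-2.000e-04 -3.172e-01  9.484e-01]
 [-1.000e+00 -9.000e-04 -5.000e-04]]
```

View pics/s15.png

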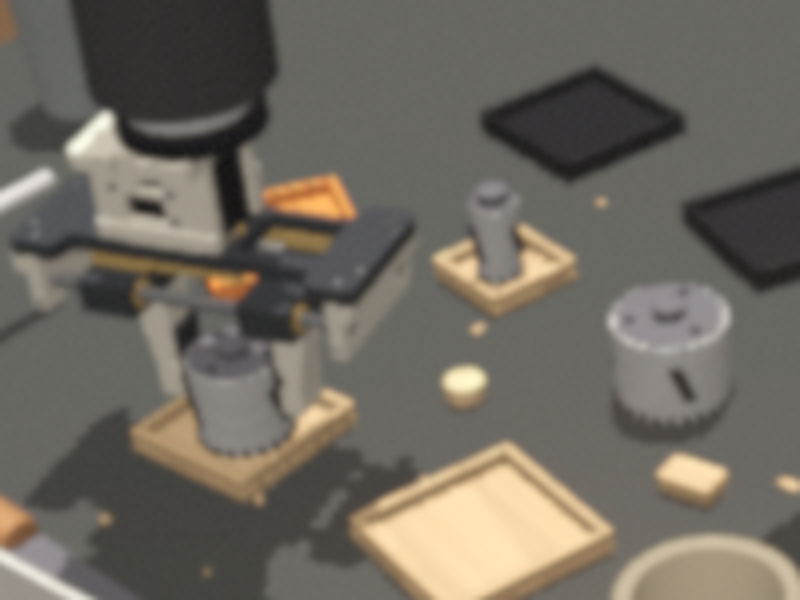

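Saw 52 is inside tray 52 (base at about (245,430) in the crop). Lower slightly, release, lift.

Call:
jog_arm(
  motion=[
    {"dx": 0.001, "dy": 0, "dz": 0, "twist": 0},
    {"dx": 0.001, "dy": 0, "dz": 0, "twist": 0},
  ],
)

```text
t: 21.82
eef_pos: [0.6288, -0.3061, 0.0354]
ee_rot: [-2.314, 1.57, -0.42]
force: [-1.4, 0.8, 1.6]
width: 0.0517
```

Call:
jog_arm(
  motion=[
    {"dx": 0, "dy": 0, "dz": 0, "twist": 0},
    {"dx": 0, "dy": 0, "dz": 0, "twist": 0},
    {"dx": 0, "dy": 0, "dz": 0, "twist": 0},
    {"dx": 0, "dy": 0, "dz": 0, "twist": 0},
    {"dx": 0, "dy": 0, "dz": 0, "twist": 0},
    {"dx": 0, "dy": 0, "dz": 0, "twist": 0},
    {"dx": -0.01, "dy": 0, "dz": 0, "twist": 0},
    {"dx": -0.03, "dy": 0, "dz": 0, "twist": 0},
    {"dx": -0.06, "dy": 0, "dz": 0, "twist": 0},
    {"dx": -0.09, "dy": 0, "dz": 0, "twist": 0},
    {"dx": -0.105, "dy": 0, "dz": 0, "twist": 0},
    {"dx": -0.11, "dy": 0, "dz": 0, "twist": 0},
    {"dx": -0.11, "dy": 0, "dz": 0, "twist": 0},
  ],
  gripper=0.0876,
)

```text
t: 22.9
eef_pos: [0.6294, -0.3062, 0.1474]
ee_rot: [-2.119, 1.567, -0.225]
force: [0.3, 0.6, -0.6]
width: 0.0877
```

```bash
python3 go.py s64 .145; python3 - <<'E'
from ov import *
f=arm.grab_frame('scene')[:,:,::-1].copy(); cv2.imwrite('pics/s16.png',cv2.resize(f[160:310,120:320],None,fx=4,fy=4,interpolation=cv2.INTER_CUBIC))
E
```

```text
t 22.9 pos [ 0.6294 -0.3062  0.1474] w 0.0877 F [ 0.3  0.6 -0.6] d [0.0017 0.1019 0.2072] len 0.231
[[ 3.800e-03 -9.483e-01 -3.173e-01]
 [-9.000e-04 -3.173e-01  9.483e-01]
 [-1.000e+00 -3.300e-03 -2.000e-03]]
```

View pics/s16.png

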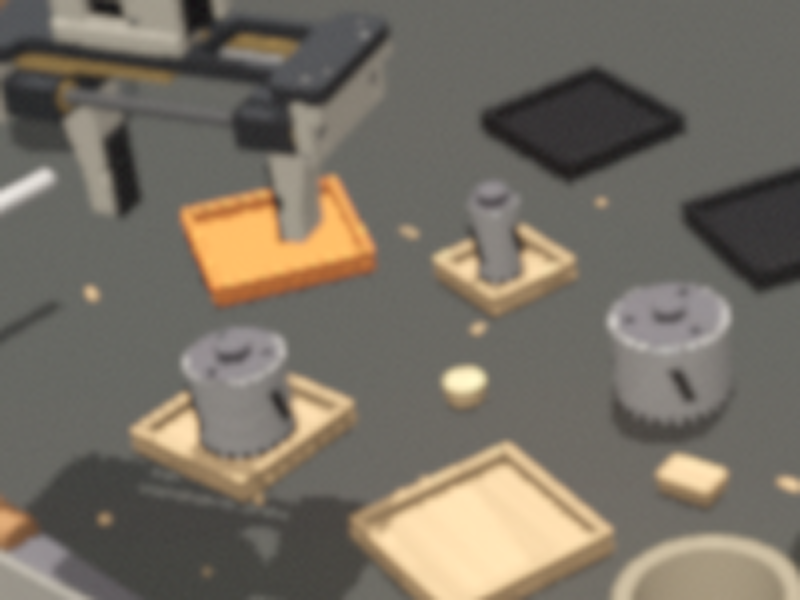

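Call:
jog_arm(
  motion=[
    {"dx": 0, "dy": 0.101, "dz": 0.207, "twist": 0},
    {"dx": 0, "dy": 0.101, "dz": 0.207, "twist": 0},
    {"dx": 0, "dy": 0.101, "dz": 0.207, "twist": 0},
    {"dx": 0, "dy": 0.101, "dz": 0.207, "twist": 0},
    {"dx": 0, "dy": 0.101, "dz": 0.207, "twist": 0},
    {"dx": 0, "dy": 0.101, "dz": 0.207, "twist": 0},
    {"dx": 0, "dy": 0.101, "dz": 0.207, "twist": 0},
    {"dx": 0.02, "dy": 0.101, "dz": 0.207, "twist": 0},
    {"dx": 0.03, "dy": 0.101, "dz": 0.207, "twist": 0},
    {"dx": 0.03, "dy": 0.101, "dz": 0.207, "twist": 0},
    {"dx": 0.03, "dy": 0.101, "dz": 0.207, "twist": 0},
  ],
)

```text
t: 23.87
eef_pos: [0.4663, -0.142, 0.1136]
ee_rot: [1.368, 1.567, -3.022]
force: [0.3, -0.2, 1.2]
width: 0.0877
```

```bash
python3 go.py s64 .03; python3 - <<'E'
from ov import *
s=arm.get_state(); M=R.from_euler('xyz',s['ee_rot']).as_matrix(); p=s['eef_pos']
f=arm.grab_frame('scene')[:,:,::-1].copy()
x0,y0=200,150
c=cv2.resize(f[y0:y0+130,x0:x0+180],None,fx=4.4,fy=4.4,interpolation=cv2.INTER_CUBIC)
# fingertips inner projected, now and where they'd be at z=.05 (cup top)
for dzz,col in((0,(0,0,255)),(p[2]-.011-.05,(0,255,255))):
  for g in(.044,-.044,0):
    q=w2pix('scene',p+M@[.011,0,g]-[0,0,dzz])[0]; q=((q-[x0,y0]+.5)*4.4-.5); cv2.circle(c,tuple(int(v) for v in q),4,col,-1)
cv2.imwrite('pics/s17.png',c)
E
```

```text
t 23.8667 pos [ 0.4663 -0.142   0.1136] w 0.0877 F [ 0.3 -0.2  1.2] d [ 0.0836 -0.0009 -0.0003] len 0.084
[[-3.400e-03 -9.485e-01 -3.169e-01]
 [-4.000e-04 -3.169e-01  9.485e-01]
 [-1.000e+00  3.400e-03  7.000e-04]]
```

View pics/s17.png

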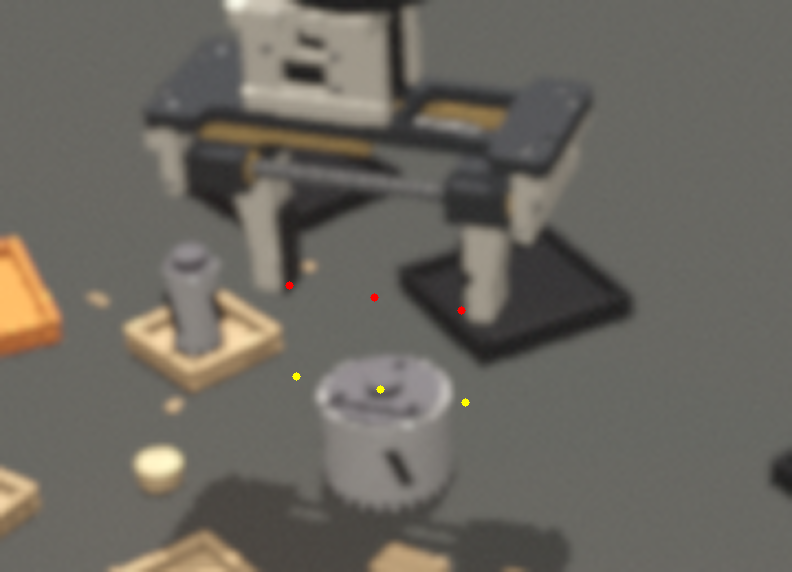

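Call:
jog_arm(
  motion=[
    {"dx": 0.01, "dy": 0, "dz": 0, "twist": 0},
    {"dx": 0.03, "dy": 0, "dz": 0, "twist": 0},
    {"dx": 0.055, "dy": 0, "dz": 0, "twist": 0},
    {"dx": 0.075, "dy": 0, "dz": 0, "twist": 0},
    {"dx": 0.085, "dy": 0, "dz": 0, "twist": 0},
    {"dx": 0.085, "dy": 0, "dz": 0, "twist": 0},
    {"dx": 0.085, "dy": 0, "dz": 0, "twist": 0},
    {"dx": 0.085, "dy": 0, "dz": 0, "twist": 0},
  ],
)

```text
t: 24.58
eef_pos: [0.4679, -0.1418, 0.0306]
ee_rot: [-2.012, 1.57, -0.118]
force: [-0.6, 0.1, -0.1]
width: 0.0875
```

Call:
jog_arm(
  motion=[
    {"dx": 0, "dy": 0, "dz": 0, "twist": 0},
    {"dx": 0, "dy": 0, "dz": 0, "twist": 0},
    {"dx": 0, "dy": 0, "dz": 0, "twist": 0},
    {"dx": 0, "dy": 0, "dz": 0, "twist": 0},
    {"dx": 0, "dy": 0, "dz": 0, "twist": 0},
    {"dx": 0, "dy": 0, "dz": 0, "twist": 0},
    {"dx": 0, "dy": 0, "dz": 0, "twist": 0},
    {"dx": 0, "dy": 0, "dz": 0, "twist": 0},
  ],
  gripper=0.045,
  newtons=35,
)

```text
t: 25.25
eef_pos: [0.4673, -0.1416, 0.0302]
ee_rot: [-1.993, 1.57, -0.099]
force: [-1.2, 0.3, 6.1]
width: 0.0637
```

```bash
python3 go.py t64 .13
```

```text
t 25.25 pos [ 0.4673 -0.1416  0.0302] w 0.0637 F [-1.2  0.3  6.1] d [-0.0997 -0.1474 -0.0534] len 0.186
[[ 6.000e-04 -9.483e-01 -3.174e-01]
 [-1.000e-04 -3.174e-01  9.483e-01]
 [-1.000e+00 -6.000e-04 -3.000e-04]]
```

Call:
jog_arm(
  motion=[
    {"dx": 0, "dy": 0, "dz": 0, "twist": 0},
    {"dx": -0.005, "dy": 0, "dz": 0, "twist": 0},
    {"dx": -0.015, "dy": 0, "dz": 0, "twist": 0},
    {"dx": -0.035, "dy": 0, "dz": 0, "twist": 0},
    {"dx": -0.06, "dy": 0, "dz": 0, "twist": 0},
    {"dx": -0.085, "dy": 0, "dz": 0, "twist": 0},
    {"dx": -0.095, "dy": -0.006, "dz": -0.002, "twist": 0},
    {"dx": -0.1, "dy": -0.02, "dz": -0.007, "twist": 0},
    {"dx": -0.1, "dy": -0.042, "dz": -0.015, "twist": 0},
    {"dx": -0.1, "dy": -0.07, "dz": -0.025, "twist": 0},
    {"dx": -0.1, "dy": -0.098, "dz": -0.035, "twist": 0},
    {"dx": -0.1, "dy": -0.122, "dz": -0.044, "twist": 0},
    {"dx": -0.1, "dy": -0.138, "dz": -0.05, "twist": 0},
    {"dx": -0.1, "dy": -0.147, "dz": -0.0535, "twist": 0},
    {"dx": -0.1, "dy": -0.147, "dz": -0.0535, "twist": 0},
    {"dx": -0.1, "dy": -0.147, "dz": -0.0535, "twist": 0},
  ],
)

```text
t: 26.58
eef_pos: [0.6224, -0.1457, 0.1289]
ee_rot: [1.102, 1.569, 2.995]
force: [0.2, -0.3, -3.4]
width: 0.0635
```

```bash
python3 go.py t64 .036; python3 - <<'E'
from ov import *
f=arm.grab_frame('scene')[:,:,::-1].copy(); cv2.imwrite('pics/s18.png',cv2.resize(f[180:330,170:370],None,fx=4,fy=4,interpolation=cv2.INTER_CUBIC))
E
```

```text
t 26.5833 pos [ 0.6224 -0.1457  0.1289] w 0.0635 F [ 0.2 -0.3 -3.4] d [ 0.0928 -0.0017 -0.0004] len 0.093
[[-2.200e-03 -9.485e-01 -3.168e-01]
 [ 3.000e-04 -3.168e-01  9.485e-01]
 [-1.000e+00  2.000e-03  1.000e-03]]
```

View pics/s18.png

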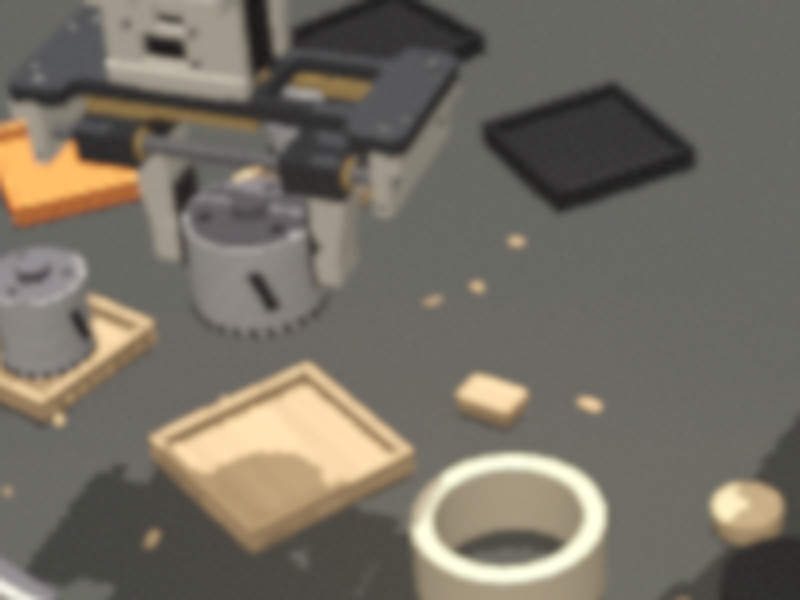

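Call:
jog_arm(
  motion=[
    {"dx": 0.01, "dy": 0, "dz": 0, "twist": 0},
    {"dx": 0.03, "dy": 0, "dz": 0, "twist": 0},
    {"dx": 0.055, "dy": 0, "dz": 0, "twist": 0},
    {"dx": 0.075, "dy": 0, "dz": 0, "twist": 0},
    {"dx": 0.085, "dy": 0, "dz": 0, "twist": 0},
    {"dx": 0.09, "dy": 0, "dz": 0, "twist": 0},
    {"dx": 0.092, "dy": 0, "dz": 0, "twist": 0},
    {"dx": 0.093, "dy": 0, "dz": 0, "twist": 0},
    {"dx": 0.094, "dy": 0, "dz": 0, "twist": 0},
    {"dx": 0.0945, "dy": 0, "dz": 0, "twist": 0},
    {"dx": 0.0945, "dy": 0, "dz": 0, "twist": 0},
    {"dx": 0.0945, "dy": 0, "dz": 0, "twist": 0},
  ],
)

```text
t: 27.63
eef_pos: [0.6237, -0.1458, 0.0359]
ee_rot: [-1.825, 1.57, 0.068]
force: [-0.2, -1.0, -3.5]
width: 0.0635
```

```bash
python3 go.py t64 .036; python3 - <<'E'
from ov import *
f=arm.grab_frame('scene')[:,:,::-1].copy(); cv2.imwrite('pics/s19.png',cv2.resize(f[180:330,170:370],None,fx=4,fy=4,interpolation=cv2.INTER_CUBIC))
E
```

```text
t 27.6333 pos [ 0.6237 -0.1458  0.0359] w 0.0635 F [-0.2 -1.  -3.5] d [-0.0001 -0.0003  0.0002] len 0.0
[[ 1.000e-03 -9.484e-01 -3.172e-01]
 [ 1.000e-04 -3.172e-01  9.484e-01]
 [-1.000e+00 -1.000e-03 -3.000e-04]]
```

View pics/s19.png

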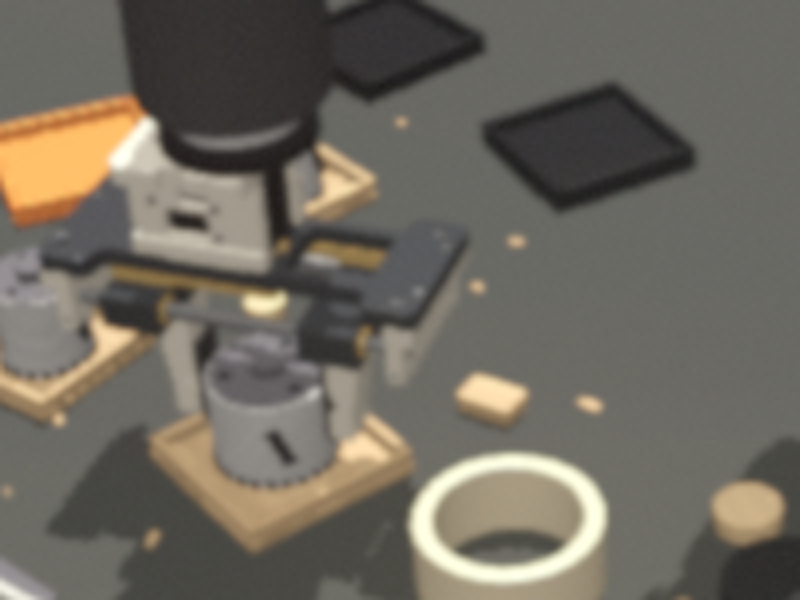

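Call:
jog_arm(
  motion=[
    {"dx": 0.001, "dy": 0, "dz": 0, "twist": 0},
    {"dx": 0.001, "dy": 0, "dz": 0, "twist": 0},
  ],
)

```text
t: 27.85
eef_pos: [0.6238, -0.1458, 0.0353]
ee_rot: [-2.11, 1.57, -0.216]
force: [-2.2, 2.2, 4.1]
width: 0.0629
```

Call:
jog_arm(
  motion=[
    {"dx": 0, "dy": 0, "dz": 0, "twist": 0},
    {"dx": 0, "dy": 0, "dz": 0, "twist": 0},
    {"dx": 0, "dy": 0, "dz": 0, "twist": 0},
    {"dx": 0, "dy": 0, "dz": 0, "twist": 0},
    {"dx": 0, "dy": 0, "dz": 0, "twist": 0},
    {"dx": 0, "dy": 0, "dz": 0, "twist": 0},
    {"dx": -0.01, "dy": 0, "dz": 0, "twist": 0},
    {"dx": -0.03, "dy": 0, "dz": 0, "twist": 0},
    {"dx": -0.06, "dy": 0, "dz": 0, "twist": 0},
    {"dx": -0.09, "dy": 0, "dz": 0, "twist": 0},
    {"dx": -0.12, "dy": 0, "dz": 0, "twist": 0},
    {"dx": -0.15, "dy": 0, "dz": 0, "twist": 0},
    {"dx": -0.15, "dy": 0, "dz": 0, "twist": 0},
  ],
  gripper=0.0876,
)

```text
t: 28.93
eef_pos: [0.6267, -0.1463, 0.1923]
ee_rot: [-2.03, 1.56, -0.135]
force: [1.8, -0.4, 0.5]
width: 0.0873
```

Call:
jog_arm(
  motion=[
    {"dx": -0.03, "dy": 0.1, "dz": -0.3, "twist": 0},
    {"dx": -0.03, "dy": 0.1, "dz": -0.3, "twist": 0},
    {"dx": -0.03, "dy": 0.1, "dz": -0.3, "twist": 0},
    {"dx": -0.03, "dy": 0.1, "dz": -0.3, "twist": 0},
    {"dx": -0.03, "dy": 0.1, "dz": -0.3, "twist": 0},
    {"dx": -0.03, "dy": 0.1, "dz": -0.3, "twist": 0},
    {"dx": -0.03, "dy": 0.1, "dz": -0.3, "twist": 0},
    {"dx": -0.03, "dy": 0.1, "dz": -0.3, "twist": 0},
    {"dx": -0.03, "dy": 0.1, "dz": -0.3, "twist": 0},
    {"dx": -0.03, "dy": 0.1, "dz": -0.3, "twist": 0},
    {"dx": -0.03, "dy": 0.1, "dz": -0.3, "twist": 0},
  ],
)

```text
t: 29.85
eef_pos: [0.6235, -0.4618, 0.2142]
ee_rot: [0.337, 1.57, 2.23]
force: [-0.3, -0.4, 0.1]
width: 0.0878
```

```bash
python3 - <<'E'
from ov import *
f=arm.grab_frame('scene')[:,:,::-1].copy(); cv2.imwrite('pics/s20.png',cv2.resize(f[160:400,140:540],None,fx=2,fy=2,interpolation=cv2.INTER_CUBIC))
f=arm.grab_frame('top')[:,:,::-1].copy(); cv2.imwrite('pics/t20.png',cv2.resize(f[130:290,140:460],None,fx=2.5,fy=2.5,interpolation=cv2.INTER_CUBIC))
E
```

```text
(no output)
```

View pics/s20.png

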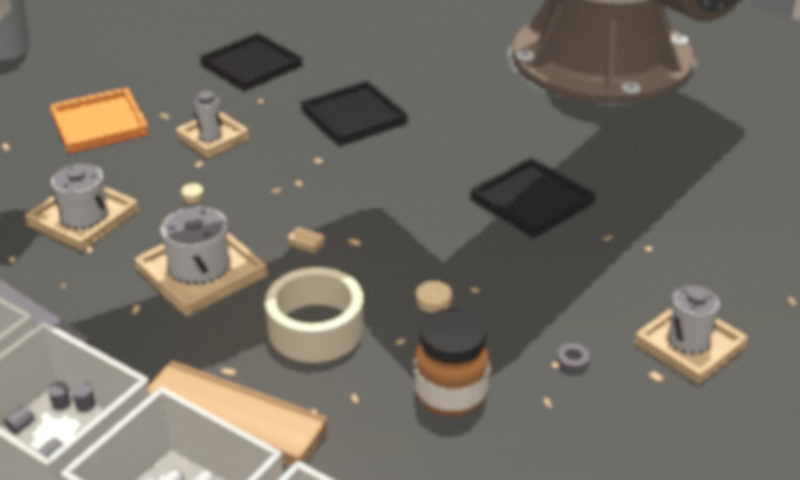

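View pics/t20.png

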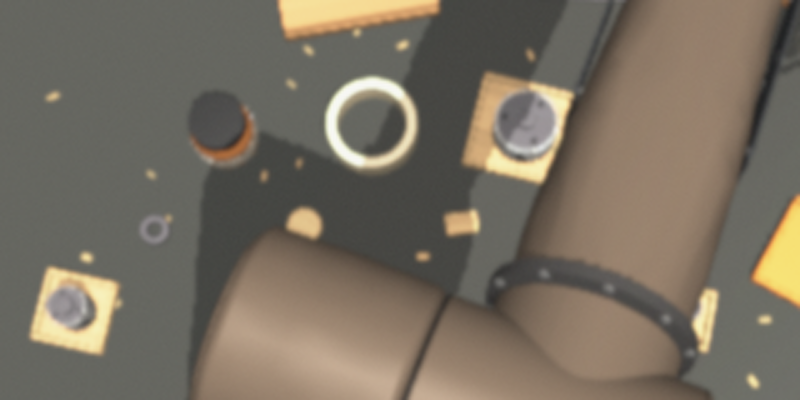

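```bash
python3 - <<'E'
from station import arm
print(arm.job_done(), arm.get_state()['t'])
E
```

```text
the job is handed in; nothing more can be done
the job is handed in; nothing more can be done
```

I put all four hole saws away, one at a time from smallest to largest (28, 40, 52, 64 mm), each in the tray of its own size. I handed the job in at about 30 s, with the arm retracted and touching nothing.

**Last checks:** The final scene view shows every saw upright, teeth down, inside its tray's walls. The jar, the tape and the black and orange look-alike trays look to be where they were; I judged that by eye and did not measure it. The wrist force readings I saw stayed below about 7 N.

**What disagreed or was limited:**
- The two cameras differed by about 3 to 6 mm in places, so I used positions between them and checked against the visible fingertips.
- The 28 mm saw sits about 3 mm off centre, still well clear of the walls.
- The arm hid the 28 mm and 52 mm trays in the last top view, so for those two I relied on the scene camera only.

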